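Load a paddle strop and key in its marking job

TASK

Draw the paddle strop out of the stock rack by its handle, lay it flat on the bench leather side up and let go, then take it by the blade and slide the handle between the marking machine's guides until its round end is up against the end stop, and let go. With the strop in place, key in job number 2-7-6 on the controller and press START, one key at a time, each fully down, pressing no other key. Do not bump the marking head, and leave the other goods and the dye bottle where they are.

Things in the scene. Friction and masses are not known exactly. Their poses are not given: they have to be found in the camera images.
- strop: Wooden paddle strop, leather face on top, 210 mm long, 12 mm thick, 0.08 to 0.15 kg. Origin: centre of the blade's underside; z up out of the leather. Blade 120 x 46 mm (x -60 to +60 mm); flat handle 90 x 24 mm along -x to a half-round end at x -150 mm. Starts leather up in one of the rack's three holes, blade loose inside, only the handle (about 90 mm) sticking out.
- strop_tip (a point): Outer end of the strop's handle, at mid-thickness (150 mm from the origin along -x, 6 mm up). Axes as strop.
- strop_handle (a point): Where to grip the handle in the rack: mid-width and mid-thickness, 35 mm from its round end, about 55 mm out from the rack's front; the handle's top is 18 mm above the bench there. Axes as strop.
- rack: Wooden stock rack screwed to the bench at the robot's left, 130 mm deep (x), 216 mm wide (y), 38 mm high, leather offcuts on top. Three holes side by side, centres 68 mm apart, 60 mm wide, open at the front (-x, towards the bench's middle); hole floor 6 mm and roof underside 30 mm above the bench. Origin: under its centre. Goods lie along its x axis and are drawn out along -x.
- burnisher: Round wooden burnishing stick, 18 mm thick, 180 mm long, with turned grooves near its outer end, in another hole of the rack, sticking out about 65 mm. Leave it there.
- creaser: Narrow flat wooden creasing stick, 13 mm wide, 7 mm thick, in another hole of the rack, sticking out about 60 mm. Leave it there.
- marker: Grey C-shaped bench marking machine, screwed down at the robot's right. Origin: bench level under the end stop's face; +x is the feed direction, z up. Steel bed 92 mm wide, top at z 30 mm, from x -185 mm. Stop: block 16 mm high, face at x 0. Two guide bars 10 mm high, gap 28 mm about y 0, from x -66 mm to 0, flaring out to x -84 mm. Arm and column, 0.22 m high, over x > -61 mm only.
- marker_stop (a point): Point on the end stop's face, between the guides, 6 mm above the bed: where the handle's end belongs. Axes as marker (x the direction of feeding).
- marker_head: Black marking head with a steel nose, hanging from the machine's arm over the guides (x -61 to -15 mm, y +-25 mm of the marker); its nose ends 70 mm above the bench, 40 mm above the bed. Same origin and axes as marker. Must not be bumped.
- controller: Grey keypad controller fixed to the bench, 160 mm deep, 170 mm wide, 50 mm high, screen hood 80 mm high along the far edge (x from 54 mm). Origin: bench level; +x away from the robot, +y to its left. Nine unmarked square keys, 20 x 20 mm, tops 59 mm above the bench, set as on a telephone: far row 1 2 3 from left to right, then 4 5 6, near row 7 8 9. START: long bar at their right.
- key1 (a joint): Travel of key 1 (controller x 24, y 54 mm): 0 up, 0.004 m fully down. Spring: moves from 1.5 N, fully down at 5 N, comes up by itself.
- key2 (a joint): Travel of key 2 (controller x 24, y 18 mm): 0 up, 0.004 m fully down. Spring: moves from 1.5 N, fully down at 5 N, comes up by itself.
- key3 (a joint): Travel of key 3 (controller x 24, y -18 mm): 0 up, 0.004 m fully down. Spring: moves from 1.5 N, fully down at 5 N, comes up by itself.
- key4 (a joint): Travel of key 4 (controller x -13, y 54 mm): 0 up, 0.004 m fully down. Spring: moves from 1.5 N, fully down at 5 N, comes up by itself.
- key5 (a joint): Travel of key 5 (controller x -13, y 18 mm): 0 up, 0.004 m fully down. Spring: moves from 1.5 N, fully down at 5 N, comes up by itself.
- key6 (a joint): Travel of key 6 (controller x -13, y -18 mm): 0 up, 0.004 m fully down. Spring: moves from 1.5 N, fully down at 5 N, comes up by itself.
- key7 (a joint): Travel of key 7 (controller x -50, y 54 mm): 0 up, 0.004 m fully down. Spring: moves from 1.5 N, fully down at 5 N, comes up by itself.
- key8 (a joint): Travel of key 8 (controller x -50, y 18 mm): 0 up, 0.004 m fully down. Spring: moves from 1.5 N, fully down at 5 N, comes up by itself.
- key9 (a joint): Travel of key 9 (controller x -50, y -18 mm): 0 up, 0.004 m fully down. Spring: moves from 1.5 N, fully down at 5 N, comes up by itself.
- start (a joint): Travel of the START bar, 59 x 24 mm, beside the near two rows (centre at controller x -31.5, y -62 mm, top 59 mm above the bench): 0 up, 0.004 m fully down. Spring as the keys.
- dye: Small dye bottle, 44 mm across, 100 mm high, standing near the machine. Leave alone.

How it is judged:
By the outcome, as a careful person would: the job done as asked, in the order asked, and still so for the second after the job is handed in, with the robot touching nothing.
It also fails if it takes over 72 s, if anything falls off the work surface, if the arm or the gripper's body presses on something with over 40 N, if the wrist force passes 120 N, or if a joint passes its speed limit or range.

ROBOT

A 6-joint arm with a two-finger parallel gripper is mounted at the origin on the work surface. World frame = base frame: x ahead of the robot, y to its left, z up, the work surface at z = 0. Lengths are in m, angles in rad, forces in N, time in s.
With the tool pointing down it reaches from about 0.35 to 0.975 m from the base axis. Payload 4.9 kg.
Tool frame: the origin (TCP) lies on the centre line of the jaws, within the pads' length; the fingertips stand 19 mm ahead of it and the grasp point (between the pads) is the TCP; z points along the fingers, y is the line along which they close (so a half turn about z gives the same grasp; the last joint's range is limited). The gripper opens to 85 mm and grips with 20 to 120 N. Pads are 22 mm wide; open, the fingers measure 114 mm over their backs; the gripper's body (76 mm by 85 mm) begins 54 mm behind the grasp point. The pads swing forward as they close: fully open they stand 13 mm farther back than shut.
Start: joints at [1.104, 0.053, 1.613, -0, 1.476, -0.119], TCP at [0.213, 0.588, 0.25] pointing down, gripper open.
Joint ranges: [-3.01, 3.01], [-1.01, 2.22], [0.06, 2.58], [-1.02, 4.17], [0.09, 2.62], [-3.14, 3.14]. Speed limits (rad/s): [2.57, 2.57, 3.14, 3.14, 3.14, 3.14].

INTERFACE

Orientations are given as a unit quaternion [w, x, y, z].
In Python, from plant import state, grab_frame, ticket, spotter gives the robot as it stands.
- The arm moves only by the tool apply_moves, never from a script. Its argument "series" is a list of rows, each an object of numbers: "jaw": the closure, from 0 (fully open) to 1 (shut); "dx", "dy", "dz": the shift along the tool's x, y, z in mm; "turn": the turn about the tool's z in rad. A call has 1 to 5 rows; each row is the pose to reach, as a shift and turn from the pose commanded when the call began, along the tool's axes at that moment; what a row does not reach only later rows make up. A row lasts 1/12 s, in which the tool goes at most 41.7 mm and 7.16 degrees, less where a joint would pass 70% of its speed; a pose out of reach is approached as far as the arm can. A call with a gripper value outside its range is refused whole. The fingers move at their own pace and stop on an object; the grip force is fixed at half the most. Time passes only in rows, so rows that repeat a pose let the fingers close. It gives the time, the measured TCP pose, the force, the opening and the grip force at its end, in the units of the state.
- state(): the state, without advancing time (a new reading comes with each control period).
- grab_frame(name): name is "scene" or "top" or "wrist"; returns a dict with "pixels" (400x640x3 uint8, red, green, blue), "mtx" (3x3 intrinsics, pixels), "camera_from_world" (4x4, takes a point from world to camera coordinates). Camera axes: x right, y down, z forward; pixel columns grow to the right and rows downward; lengths in m; the calibration is good to about 2 mm. A picture is of the moment at which its call begins. There is no depth.
- ticket.job_done(): hands the job in; it is judged then, once.
Trained networks look in a picture, given as the dict that the camera call returned (one of the last four; its "shot" number tells which), for a name from the list of things; names that differ only in an ending like _2 or _b are one class to them, and where a whole thing is asked for, a point or a joint stands for the part that bears it (a point fixed in the world has none). Each returns a list of dicts, best first, with "conf" (0 to 1); they miss things now and then, are a little off and sometimes report something else, mostly with a low value. They report only what shows in the picture. A call takes as long as a camera call.
- spotter.outline_of(picture, target): "region" (400x640 bool, what is visible of it) and "extent" ([left, top, right, bottom] in pixels, round what is visible of it).
The state is a dict: "time": time; "joint_pos": joint angles; "joint_vel": joint speeds; "joint_efforts": joint torques, N m; "tool_pos": TCP position; "tool_rot": TCP orientation; "contact_force": force on the tool from outside, world axes, zero at the start; "ft_torque": the same for the moment, N m; "gripper_width": opening from 0.0 (shut) to 1.0 (fully open); "grasp_force": force on a finger pad.
Only numpy, scipy, OpenCV 4.12 (cv2) and the standard library are available. Lean on these libraries where they do the work, as an engineer would, in place of code of your own. Each camera call takes 0.05 s, during which the arm holds its last target. There are 200 camera calls.

## Working session

There is one attempt and no reset: what is moved stays moved. The work goes in short steps, Python scripts to look and compute and a tool call to move; the robot and the scene stay as the last step left them, time stands still between calls to the robot, and variables do not carry over. Pictures are saved under pics/ and viewed, at most 10 in all, crops included, and the job is handed in when it is done.

Besides the shell and the picture viewer there is one more tool, called after ">>>" in YAML: its name, and indented under it one key for each argument. apply_moves: Moves the arm, as the interface text tells. Its arguments: {"type":"object","properties":{"series":{"type":"array","items":{"type":"object","properties":{"jaw":{"type":"number"},"dx":{"type":"number"},"dy":{"type":"number"},"dz":{"type":"number"},"turn":{"type":"number"}}}}},"required":["series"]}

```bash
mkdir -p pics; ls
python3 - <<'E'
from plant import state, grab_frame
import cv2
print(state())
for n in("top","scene"):
    f=grab_frame(n); cv2.imwrite(f"pics/{n}0.png",f["pixels"][:,:,::-1]); print(f["mtx"],f["camera_from_world"])
E
```

```text
pics
{'time': 0.0, 'joint_pos': array([ 1.10398803e+00,  5.33476957e-02,  1.61432455e+00,  8.18141697e-06,
        1.47602029e+00, -1.19018694e-01]), 'joint_vel': array([ 0.00155522, -0.0003768 ,  0.00141797, -0.00034186, -0.00309539,
       -0.00074225]), 'joint_efforts': array([-2.03845440e-03, -3.93674648e+01, -3.70172167e+01, -1.96420269e-04,
        7.01101148e-03, -1.03190101e-05]), 'tool_pos': array([0.21274864, 0.58703578, 0.24905042]), 'tool_rot': array([-3.07061942e-04,  1.73020005e-01,  9.84917751e-01, -1.00404640e-03]), 'contact_force': array([-0.56482112,  0.46949568, -0.66661832]), 'ft_torque': array([-0.04205317,  0.00943956, -0.01376701]), 'grasp_force': 0.0, 'gripper_width': 0.9984474716585564}
[[432.85104128   0.         312.05561862]
 [  0.         432.85104128 200.34032397]
 [  0.           0.           1.        ]] [[ 0.13607974 -0.9906958   0.00203429 -0.03673279]
 [-0.97028448 -0.13369022 -0.20168033  0.58916549]
 [ 0.20007582  0.02547077 -0.97944929  0.89338229]
 [ 0.          0.          0.          1.        ]]
[[391.27933852   0.         322.60176678]
 [  0.         391.27933852 201.54148413]
 [  0.           0.           1.        ]] [[ 0.40208143  0.91555029 -0.00990904 -0.26155153]
 [ 0.50572188 -0.23109321 -0.83116864 -0.22975357]
 [-0.7632666   0.32918626 -0.55593211  1.48497686]
 [ 0.          0.          0.          1.        ]]
```

View pics/top0.png

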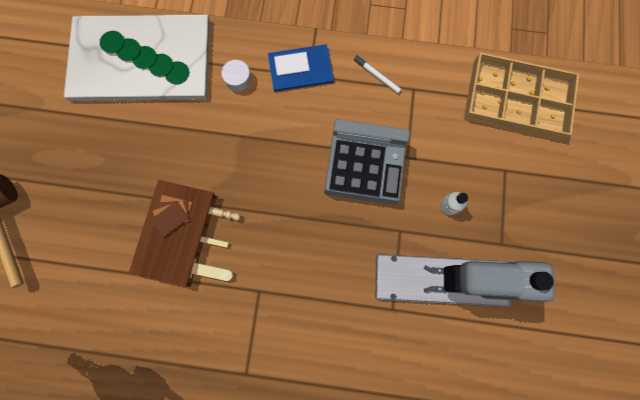

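View pics/scene0.png

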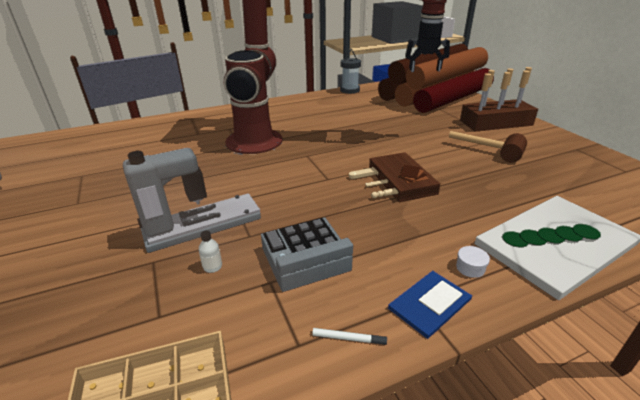

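```bash
cat > h.py <<'E'
import numpy as np, cv2
from plant import state, grab_frame, ticket, spotter
def back(f,px,z):
    K=np.array(f["mtx"]);T=np.array(f["camera_from_world"]);R,t=T[:3,:3],T[:3,3]
    c=-R.T@t; px=np.atleast_2d(px).astype(float)
    d=np.c_[px,np.ones(len(px))]@np.linalg.inv(K).T@R
    return (c+d*((z-c[2])/d[:,2])[:,None])
def proj(f,P):
    T=np.array(f["camera_from_world"]);q=np.atleast_2d(P)@T[:3,:3].T+T[:3,3];q=q@np.array(f["mtx"]).T
    return q[:,:2]/q[:,2:]
def mask(f,n):
    r=spotter.outline_of(f,n); print(n,[(round(float(a["conf"]),2),a["extent"]) for a in r][:3])
    return r[0]["region"] if r else None
def rect(f,m,z):
    c=max(cv2.findContours(m.astype(np.uint8),0,cv2.CHAIN_APPROX_NONE)[0],key=cv2.contourArea)[:,0]
    w=back(f,c,z)[:,:2]; return cv2.minAreaRect((w*1000).astype(np.float32)),w
def save(f,n,box=None,s=1):
    im=f["pixels"][:,:,::-1]
    if box: im=im[box[1]:box[3],box[0]:box[2]]
    cv2.imwrite(f"pics/{n}.png",cv2.resize(im,None,fx=s,fy=s,interpolation=cv2.INTER_CUBIC))
E
python3 - <<'E'
from h import *
f=grab_frame("top")
for n,z in(("strop",.018),("rack",.038),("marker",.03),("controller",.05),("dye",.05),("creaser",.015),("key5",.059),("key2",.059),("start",.059)):
    m=mask(f,n)
    if m is not None:
        r,w=rect(f,m,z); print(n,np.round(r[0]),np.round(r[1]),round(r[2],1),"box",np.round(cv2.boxPoints(r)).tolist())
a=f["pixels"][220:320,360:580]; b=f["pixels"][170:295,125:250]
im=np.zeros((900,1000,3),np.uint8)
A=cv2.resize(f["pixels"][240:312,370:560][:,:,::-1],None,fx=4,fy=4,interpolation=2)
B=cv2.resize(f["pixels"][175:295,130:250][:,:,::-1],None,fx=2.5,fy=2.5,interpolation=2)
im=np.zeros((288+300,760,3),np.uint8); im[:288]=A; im[288:,:300]=B
C=cv2.resize(f["pixels"][115:210,320:420][:,:,::-1],None,fx=3,fy=3,interpolation=2); im[288:288+285,320:620]=C
cv2.imwrite("pics/c1.png",im)
E
```

```text
strop [(0.57, [191.5, 262.3, 232.8, 280.5])]
strop [403. 244.] [91. 32.] 82.1 box [[381.0, 201.0], [413.0, 196.0], [425.0, 287.0], [394.0, 291.0]]
rack [(0.56, [127.1, 180.8, 216.9, 284.9])]
rack [480. 339.] [140. 216.] 84.3 box [[366.0, 279.0], [581.0, 258.0], [595.0, 398.0], [380.0, 419.0]]
marker [(0.4, [377.2, 253.5, 555.3, 311.2])]
marker [ 462. -312.] [101. 391.] 5.0 box [[395.0, -121.0], [429.0, -511.0], [529.0, -502.0], [495.0, -113.0]]
controller [(0.62, [325.3, 120.6, 410.2, 205.1])]
controller [697. -67.] [176. 184.] 88.7 box [[603.0, -153.0], [787.0, -157.0], [791.0, 19.0], [607.0, 23.0]]
dye [(0.97, [442.7, 192.0, 471.0, 214.2])]
dye [ 628. -270.] [46. 66.] 40.7 box [[590.0, -260.0], [633.0, -310.0], [667.0, -281.0], [624.0, -231.0]]
creaser [(0.62, [202.6, 237.8, 225.6, 247.4]), (0.18, [192.8, 262.5, 232.5, 278.9])]
creaser [473. 251.] [64. 14.] 83.9 box [[463.0, 219.0], [477.0, 218.0], [484.0, 282.0], [470.0, 283.0]]
key5 [(0.66, [368.2, 168.9, 378.3, 176.6]), (0.57, [353.1, 163.7, 365.4, 173.6]), (0.55, [339.5, 146.1, 349.8, 152.9])]
key5 [678. -83.] [21. 20.] 6.1 box [[666.0, -74.0], [668.0, -94.0], [689.0, -92.0], [687.0, -72.0]]
key2 [(0.66, [368.2, 168.9, 378.3, 176.6]), (0.57, [353.1, 163.7, 365.4, 173.6]), (0.55, [339.5, 146.1, 349.8, 152.9])]
key2 [678. -83.] [21. 20.] 6.1 box [[666.0, -74.0], [668.0, -94.0], [689.0, -92.0], [687.0, -72.0]]
start [(0.84, [387.5, 166.5, 401.0, 192.9])]
start [ 659. -127.] [25. 61.] 89.4 box [[628.0, -139.0], [689.0, -139.0], [689.0, -115.0], [629.0, -114.0]]
```

View pics/c1.png

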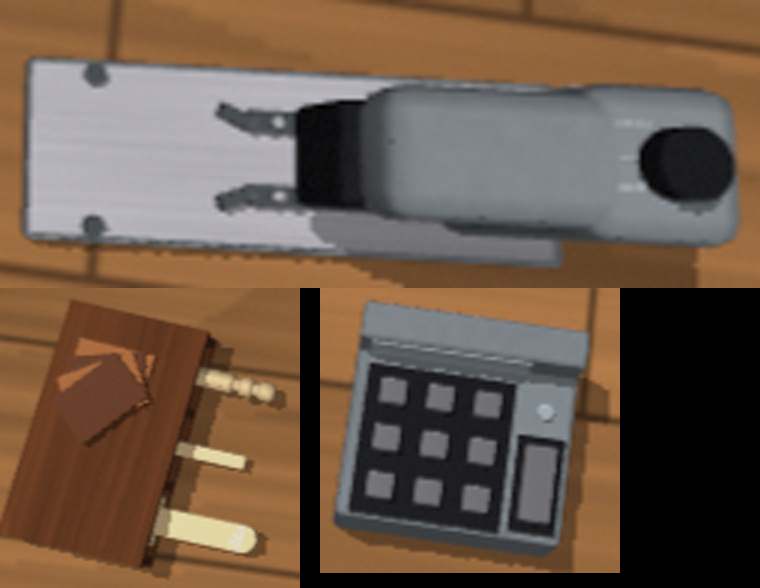

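Run:
```python
from h import *
f=grab_frame("top")
def P(L,ox,oy,s,z,y0=0): 
    w=back(f,[(ox+(x+.5)/s-.5,oy+(y-y0+.5)/s-.5) for x,y in L],z)[:,:2]*1000; print(np.round(w).tolist()); 
    d=w[1]-w[0]; print(np.degrees(np.arctan2(d[1],d[0])).round(1),np.linalg.norm(d).round(1)); return w
print("rack");P([(72,300),(212,333)],130,175,2.5,.038,288);P([(2,535),(142,568)],130,175,2.5,.038,288)
print("strop");P([(168,511),(245,524)],130,175,2.5,.018,288);P([(163,526),(259,541)],130,175,2.5,.018,288)
print("creaser");P([(180,450),(250,463)],130,175,2.5,.012,288)
print("bed");P([(30,60),(380,78)],370,240,4,.03);P([(23,236),(320,248)],370,240,4,.03);P([(30,60),(23,236)],370,240,4,.03);P([(295,123),(295,185)],370,240,4,.04)
print("ctl keys 1,3 / 7,9");P([(393,391),(487,404)],320,115,3,.059,288);P([(379,485),(476,498)],320,115,3,.059,288);P([(393,391),(379,485)],320,115,3,.059,288)
g=grab_frame("wrist"); print(g["camera_from_world"],g["mtx"])
```

```text
rack
[[593.0, 397.0], [581.0, 265.0]]
-95.6 132.4
[[378.0, 414.0], [367.0, 288.0]]
-95.0 126.7
strop
[[419.0, 280.0], [417.0, 210.0]]
-91.6 70.2
[[405.0, 282.0], [404.0, 195.0]]
-90.9 87.0
creaser
[[474.0, 281.0], [471.0, 216.0]]
-92.6 65.1
bed
[[493.0, -115.0], [509.0, -308.0]]
-85.1 193.7
[[398.0, -121.0], [413.0, -282.0]]
-84.4 161.1
[[493.0, -115.0], [398.0, -121.0]]
-176.2 95.4
[[477.0, -260.0], [444.0, -263.0]]
-175.7 33.2
ctl keys 1,3 / 7,9
[[749.0, -251.0], [749.0, -321.0]]
-90.4 70.9
[[675.0, -245.0], [675.0, -317.0]]
-90.1 72.0
[[749.0, -251.0], [675.0, -245.0]]
176.1 74.6
[[ 3.39550951e-01  9.40587637e-01 -2.19432653e-04 -6.25038599e-01]
 [ 8.93667974e-01 -3.22540231e-01  3.11970112e-01 -4.07925309e-02]
 [ 2.93364455e-01 -1.06125848e-01 -9.50091891e-01  3.79742465e-01]
 [ 0.00000000e+00  0.00000000e+00  0.00000000e+00  1.00000000e+00]] [[355.16846763   0.         319.94651986]
 [  0.         355.16846763 193.97986519]
 [  0.           0.           1.        ]]
```

```bash
cat >> h.py <<'E'
def pose():
    s=state();w,x,y,z=s["tool_rot"]
    yx,yy=2*(x*y-w*z),1-2*(x*x+z*z)   # tool y axis
    return np.array(s["tool_pos"]),np.arctan2(yy,yx),s
def plan(*targets,start=None):
    """targets (x,y,z,yaw_of_tool_y deg) in m; prints call-wise shifts"""
    if start is None:
        p,a,s=pose();p=p.copy()
    else: p=np.array(start[:3]);a=np.radians(start[3])
    for t in targets:
        q=np.array(t[:3]);b=np.radians(t[3]);d=(b-a+np.pi)%(2*np.pi)-np.pi
        n=int(max(1,np.ceil(np.linalg.norm(q-p)/.2),np.ceil(abs(d)/.61)))
        for i in range(n):
            v=(q-p)/n*1000; ax=np.array([-np.sin(a),np.cos(a)]);ay=np.array([np.cos(a),np.sin(a)])
            print(f"dx {v[:2]@ax:.1f} dy {v[:2]@ay:.1f} dz {-v[2]:.1f} turn {-d/n:.4f}"); a+=d/n
        p,a=q,b
E
python3 - <<'E'
from h import *
print(pose()[:2]); plan((.404,.24,.25,0))
f=grab_frame("top")
w=back(f,[(320+(x-320+.5)/3-.5,115+(y-288+.5)/3-.5) for x,y in [(393,391),(440,397),(487,404),(386,437),(434,444),(481,451),(379,485),(428,492),(476,498),(539,484)]],.059)[:,:2]
m=np.array([(24,54),(24,18),(24,-18),(-13,54),(-13,18),(-13,-18),(-50,54),(-50,18),(-50,-18),(-31.5,-62)])/1000.
M,_=cv2.estimateAffinePartial2D(m,w); s=np.hypot(M[0,0],M[1,0]);print("ctl",M,s,np.degrees(np.arctan2(M[1,0],M[0,0])),np.abs(m@M[:,:2].T+M[:,2]-w).max())
E
```

```text
(array([0.21299875, 0.58757985, 0.25034817]), np.float64(1.2230385698151636))
dx -99.3 dy -87.2 dz 0.1 turn 0.4077
dx -125.8 dy -40.7 dz 0.1 turn 0.4077
dx -131.6 dy 12.5 dz 0.1 turn 0.4077Traceback (most recent call last):
  File "<stdin>", line 6, in <module>
cv2.error: OpenCV(4.12.0) /io/opencv/modules/calib3d/src/ptsetreg.cpp:1108: error: (-215:Assertion failed) count >= 0 && to.checkVector(2) == count in function 'estimateAffinePartial2D'
```

>>> apply_moves:
  series:
    - {"dx":-99.3,"dy":-87.2,"turn":0.4077,"jaw":0.2}
    - {"dx":-99.3,"dy":-87.2,"turn":0.4077,"jaw":0.2}
    - {"dx":-99.3,"dy":-87.2,"turn":0.4077,"jaw":0.2}
    - {"dx":-99.3,"dy":-87.2,"turn":0.4077,"jaw":0.2}

```text
invalid input at $.series[0]: expected keys jaw, dx, dy, dz, turn
```

>>> apply_moves:
  series:
    - {"dx":-125.8,"dy":-40.7,"turn":0.4077,"jaw":0.2}
    - {"dx":-125.8,"dy":-40.7,"turn":0.4077,"jaw":0.2}
    - {"dx":-125.8,"dy":-40.7,"turn":0.4077,"jaw":0.2}
    - {"dx":-125.8,"dy":-40.7,"turn":0.4077,"jaw":0.2}

```text
invalid input at $.series[0]: expected keys jaw, dx, dy, dz, turn
```

>>> apply_moves:
  series:
    - {"dx":-131.6,"dy":12.5,"turn":0.4077,"jaw":0.2}
    - {"dx":-131.6,"dy":12.5,"turn":0.4077,"jaw":0.2}
    - {"dx":-131.6,"dy":12.5,"turn":0.4077,"jaw":0.2}
    - {"dx":-131.6,"dy":12.5,"turn":0.4077,"jaw":0.2}
    - {"dx":-131.6,"dy":12.5,"turn":0.4077,"jaw":0.2}

```text
invalid input at $.series[0]: expected keys jaw, dx, dy, dz, turn
```

Run:
```python
from h import *
print(pose()[:2])
f=grab_frame("top")
w=back(f,[(320+(x-320+.5)/3-.5,115+(y-288+.5)/3-.5) for x,y in [(393,391),(440,397),(487,404),(386,437),(434,444),(481,451),(379,485),(428,492),(476,498),(539,484)]],.059)[:,:2].copy()
m=np.array([(24,54),(24,18),(24,-18),(-13,54),(-13,18),(-13,-18),(-50,54),(-50,18),(-50,-18),(-31.5,-62)])/1000.
M,_=cv2.estimateAffinePartial2D(m*1000,w*1000); s=np.hypot(M[0,0],M[1,0]);print("ctl",M,s,np.degrees(np.arctan2(M[1,0],M[0,0])))
f=grab_frame("wrist"); save(f,"w1",None,1.25)
m=mask(f,"strop")
if m is not None:
    r,w=rect(f,m,.018); print(r,np.round(cv2.boxPoints(r)).tolist())
```

```text
(array([0.21300559, 0.58757458, 0.25034136]), np.float64(1.2230296668199618))
ctl [[ 1.00260453e+00  9.98942464e-03  6.91908467e+02]
 [-9.98942464e-03  1.00260453e+00 -6.49798722e+01]] 1.0026542895573802 -0.5708461496129686
strop []
```

View pics/w1.png

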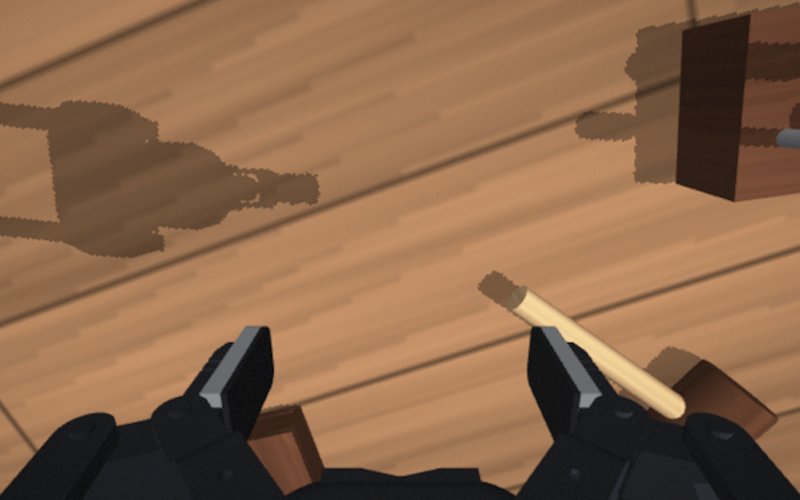

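Run:
```python
from h import *
plan((.404,.17,.25,0))
```

```text
dx -107.3 dy -109.2 dz 0.1 turn 0.4077
dx -141.8 dy -57.7 dz 0.1 turn 0.4077
dx -153.0 dy 3.3 dz 0.1 turn 0.4077
```

>>> apply_moves:
  series:
    - {"dx":-107,"dy":-109,"dz":0,"turn":0.408,"jaw":0.2}
    - {"dx":-107,"dy":-109,"dz":0,"turn":0.408,"jaw":0.2}
    - {"dx":-107,"dy":-109,"dz":0,"turn":0.408,"jaw":0.2}
    - {"dx":-107,"dy":-109,"dz":0,"turn":0.408,"jaw":0.2}

```text
time: 1.23
tool_pos: [0.2772, 0.4462, 0.2501]
tool_rot: [0.0, 0.371, 0.928, -0.0]
contact_force: [-0.3, 0.4, 1.0]
gripper_width: 0.798
grasp_force: 0.0
```

>>> apply_moves:
  series:
    - {"dx":-142,"dy":-58,"dz":0,"turn":0.408,"jaw":0.2}
    - {"dx":-142,"dy":-58,"dz":0,"turn":0.408,"jaw":0.2}
    - {"dx":-142,"dy":-58,"dz":0,"turn":0.408,"jaw":0.2}
    - {"dx":-142,"dy":-58,"dz":0,"turn":0.408,"jaw":0.2}

```text
time: 1.57
tool_pos: [0.3408, 0.3065, 0.2505]
tool_rot: [0.001, 0.552, 0.834, 0.0]
contact_force: [0.1, -0.4, -0.5]
gripper_width: 0.796
grasp_force: 0.0
```

>>> apply_moves:
  series:
    - {"dx":-153,"dy":3,"dz":0,"turn":0.408,"jaw":0.2}
    - {"dx":-153,"dy":3,"dz":0,"turn":0.408,"jaw":0.2}
    - {"dx":-153,"dy":3,"dz":0,"turn":0.408,"jaw":0.2}
    - {"dx":-153,"dy":3,"dz":0,"turn":0.408,"jaw":0.2}
    - {"dx":-153,"dy":3,"dz":0,"turn":0.408,"jaw":0.2}

```text
time: 1.98
tool_pos: [0.405, 0.1658, 0.2506]
tool_rot: [0.001, 0.71, 0.704, -0.0]
contact_force: [0.1, -0.1, -0.6]
gripper_width: 0.803
grasp_force: 0.0
```

Run:
```python
from h import *
print(pose()[:2])
f=grab_frame("wrist"); save(f,"w2",None,1.25)
np.savez("w2.npz",mtx=f["mtx"],camera_from_world=f["camera_from_world"])
m=mask(f,"strop")
if m is not None:
    r,w=rect(f,m,.018); print(r,np.round(cv2.boxPoints(r)).tolist())
```

```text
(array([0.40495162, 0.16583194, 0.25062106]), np.float64(-0.008486951576788212))
strop [(0.83, [301.8, 30.7, 336.5, 127.2])]
((405.3664855957031, 243.8877716064453), (88.76722717285156, 25.510150909423828), 84.98722076416016) [[389.0, 201.0], [414.0, 199.0], [422.0, 287.0], [397.0, 289.0]]
```

View pics/w2.png

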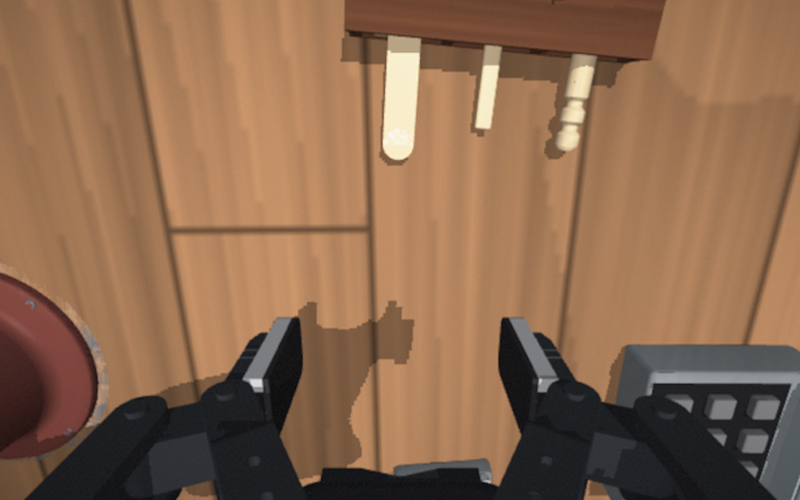

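Run:
```python
from h import *
plan((.4047,.2349,.08,-5.2),(.4047,.2349,.022,-5.2))
```

```text
dx 66.0 dy 0.9 dz 170.5 turn 0.0874
dx 0.0 dy 0.0 dz 58.0 turn -0.0000
```

>>> apply_moves:
  series:
    - {"dx":66,"dy":1,"dz":170,"turn":0.087,"jaw":0.3}
    - {"dx":66,"dy":1,"dz":170,"turn":0.087,"jaw":0.3}
    - {"dx":66,"dy":1,"dz":170,"turn":0.087,"jaw":0.3}
    - {"dx":66,"dy":1,"dz":170,"turn":0.087,"jaw":0.3}
    - {"dx":66,"dy":1,"dz":170,"turn":0.087,"jaw":0.3}

```text
time: 2.5
tool_pos: [0.3999, 0.2369, 0.0745]
tool_rot: [-0.002, 0.736, 0.677, -0.004]
contact_force: [-0.7, 0.0, -0.2]
gripper_width: 0.703
grasp_force: 0.0
```

>>> apply_moves:
  series:
    - {"dx":0,"dy":0,"dz":20,"turn":0,"jaw":0.3}
    - {"dx":0,"dy":0,"dz":40,"turn":0,"jaw":0.3}
    - {"dx":0,"dy":0,"dz":58,"turn":0,"jaw":0.3}
    - {"dx":0,"dy":0,"dz":58,"turn":0,"jaw":0.3}
    - {"dx":0,"dy":0,"dz":58,"turn":0,"jaw":0.3}

```text
time: 2.92
tool_pos: [0.403, 0.2364, 0.0215]
tool_rot: [-0.001, 0.737, 0.676, -0.001]
contact_force: [0.5, -1.1, -0.3]
gripper_width: 0.698
grasp_force: 0.0
```

>>> apply_moves:
  series:
    - {"dx":0,"dy":0,"dz":0,"turn":0,"jaw":0.8}
    - {"dx":0,"dy":0,"dz":0,"turn":0,"jaw":0.8}
    - {"dx":0,"dy":0,"dz":0,"turn":0,"jaw":1}
    - {"dx":0,"dy":0,"dz":0,"turn":0,"jaw":1}
    - {"dx":0,"dy":0,"dz":0,"turn":0,"jaw":1}

```text
time: 3.33
tool_pos: [0.4054, 0.2363, 0.0237]
tool_rot: [0.0, 0.738, 0.675, 0.001]
contact_force: [-0.8, 0.8, 4.5]
gripper_width: 0.263
grasp_force: 61.7
```

Run:
```python
from h import *
p,a,s=pose();print(p,np.degrees(a),s["contact_force"],s["gripper_width"]*85,s["grasp_force"])
```

```text
[0.40541655 0.23627914 0.02372141] -5.05373703846727 [-0.82662367  0.83736709  4.47817722] 22.347052081051505 61.659278869628906
```

>>> apply_moves:
  series:
    - {"dx":-15,"dy":0,"dz":-2,"turn":0,"jaw":1}
    - {"dx":-40,"dy":0,"dz":-2,"turn":0,"jaw":1}
    - {"dx":-65,"dy":0,"dz":-2,"turn":0,"jaw":1}
    - {"dx":-90,"dy":0,"dz":-2,"turn":0,"jaw":1}
    - {"dx":-110,"dy":0,"dz":-2,"turn":0,"jaw":1}

```text
time: 3.75
tool_pos: [0.3943, 0.1248, 0.0242]
tool_rot: [0.0, 0.738, 0.675, -0.0]
contact_force: [0.8, 0.7, -0.1]
gripper_width: 0.261
grasp_force: 61.1
```

>>> apply_moves:
  series:
    - {"dx":-25,"dy":0,"dz":0,"turn":0,"jaw":1}
    - {"dx":-50,"dy":0,"dz":0,"turn":0,"jaw":1}
    - {"dx":-75,"dy":0,"dz":0,"turn":0,"jaw":1}
    - {"dx":-90,"dy":0,"dz":0,"turn":0,"jaw":1}
    - {"dx":-90,"dy":0,"dz":0,"turn":0,"jaw":1}

```text
time: 4.17
tool_pos: [0.3864, 0.0344, 0.0242]
tool_rot: [0.0, 0.739, 0.674, -0.0]
contact_force: [0.4, 0.3, -0.6]
gripper_width: 0.259
grasp_force: 61.0
```

Run:
```python
from h import *
p,a,s=pose();print(p,np.degrees(a),s["contact_force"],s["gripper_width"]*85,s["grasp_force"])
f=grab_frame("scene"); save(f,"s1",(300,110,500,240),4)
```

```text
[0.38641068 0.03435935 0.02418427] -5.242502364149752 [ 0.39844106  0.29153339 -0.58266178] 22.056776638017578 61.029839515686035
```

View pics/s1.png

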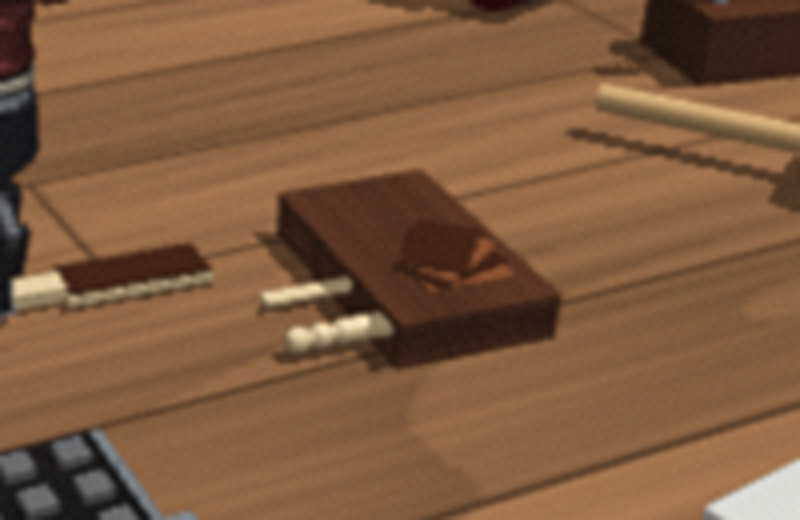

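>>> apply_moves:
  series:
    - {"dx":0,"dy":0,"dz":3,"turn":0,"jaw":1}
    - {"dx":0,"dy":0,"dz":5.5,"turn":0,"jaw":1}
    - {"dx":0,"dy":0,"dz":6,"turn":0,"jaw":1}
    - {"dx":0,"dy":0,"dz":6,"turn":0,"jaw":1}

```text
time: 4.55
tool_pos: [0.3871, 0.0369, 0.0192]
tool_rot: [-0.0, 0.737, 0.676, -0.001]
contact_force: [-4.8, -2.6, 9.2]
gripper_width: 0.262
grasp_force: 67.3
```

>>> apply_moves:
  series:
    - {"dx":0,"dy":0,"dz":0,"turn":0,"jaw":0.5}
    - {"dx":0,"dy":0,"dz":0,"turn":0,"jaw":0.2}
    - {"dx":0,"dy":0,"dz":0,"turn":0,"jaw":0.2}
    - {"dx":0,"dy":0,"dz":0,"turn":0,"jaw":0.2}

```text
time: 4.88
tool_pos: [0.3867, 0.0369, 0.0181]
tool_rot: [-0.0, 0.737, 0.676, -0.0]
contact_force: [-0.4, -0.0, -0.4]
gripper_width: 0.795
grasp_force: 0.0
```

>>> apply_moves:
  series:
    - {"dx":0,"dy":0,"dz":-40,"turn":0,"jaw":0.1}
    - {"dx":0,"dy":0,"dz":-80,"turn":0,"jaw":0.1}
    - {"dx":0,"dy":0,"dz":-120,"turn":0,"jaw":0.1}
    - {"dx":0,"dy":0,"dz":-150,"turn":0,"jaw":0.1}
    - {"dx":0,"dy":0,"dz":-150,"turn":0,"jaw":0.1}

```text
time: 5.3
tool_pos: [0.3909, 0.0363, 0.1761]
tool_rot: [0.005, 0.737, 0.675, 0.005]
contact_force: [1.1, 0.4, -0.1]
gripper_width: 0.903
grasp_force: 0.0
```

Run:
```python
from h import *
p,a,s=pose();print(p,np.degrees(a),s["contact_force"],s["gripper_width"]*85,s["grasp_force"])
f=grab_frame("wrist"); save(f,"w3",None,1.25)
m=mask(f,"strop")
r,w=rect(f,m,.012); print(r,np.round(cv2.boxPoints(r)).tolist())
cv2.imwrite("pics/m3.png",m.astype(np.uint8)*255)
c=np.median(w,0);print(c)
```

```text
[0.39091419 0.03627922 0.1761493 ] -5.026223090284176 [ 1.11666148  0.3609667  -0.11099207] 76.76007441810047 0.0
strop [(0.69, [275.1, 1.9, 343.0, 220.4])]
((390.0715637207031, 85.1026840209961), (169.44508361816406, 45.905860900878906), 85.465576171875) [[360.0, 2.0], [406.0, -1.0], [420.0, 168.0], [374.0, 171.0]]
[0.39067859 0.09800515]
```

View pics/w3.png

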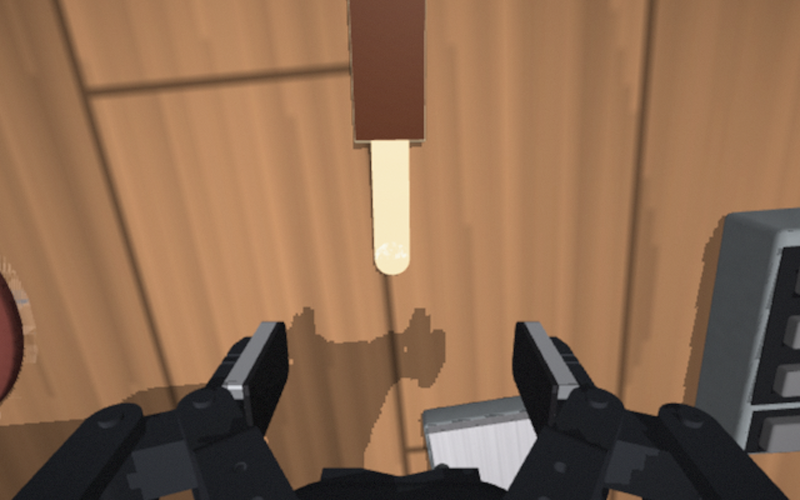

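Run:
```python
from h import *
print(pose()[:2]);plan((.40,.03,.34,-5),(.455,-.22,.34,4.8))
```

```text
(array([0.38777022, 0.03653792, 0.16982922]), np.float64(-0.08774953832440269))
dx -5.4 dy 12.8 dz -170.2 turn -0.0005
dx -122.1 dy 38.3 dz -0.0 turn -0.0855
dx -125.0 dy 27.7 dz -0.0 turn -0.0855
```

>>> apply_moves:
  series:
    - {"dx":-5,"dy":13,"dz":-170,"turn":0,"jaw":0.1}
    - {"dx":-5,"dy":13,"dz":-170,"turn":0,"jaw":0.1}
    - {"dx":-5,"dy":13,"dz":-170,"turn":0,"jaw":0.1}
    - {"dx":-5,"dy":13,"dz":-170,"turn":0,"jaw":0.1}
    - {"dx":-5,"dy":13,"dz":-170,"turn":0,"jaw":0.1}

```text
time: 5.82
tool_pos: [0.4016, 0.03, 0.3449]
tool_rot: [0.004, 0.738, 0.675, 0.003]
contact_force: [0.5, -0.1, 0.4]
gripper_width: 0.899
grasp_force: 0.0
```

>>> apply_moves:
  series:
    - {"dx":-122,"dy":38,"dz":0,"turn":-0.085,"jaw":0.1}
    - {"dx":-122,"dy":38,"dz":0,"turn":-0.085,"jaw":0.1}
    - {"dx":-122,"dy":38,"dz":0,"turn":-0.085,"jaw":0.1}
    - {"dx":-122,"dy":38,"dz":0,"turn":-0.085,"jaw":0.1}
    - {"dx":-122,"dy":38,"dz":0,"turn":-0.085,"jaw":0.1}

```text
time: 6.23
tool_pos: [0.426, -0.0961, 0.3352]
tool_rot: [-0.003, 0.71, 0.705, -0.001]
contact_force: [-0.0, -0.2, -0.0]
gripper_width: 0.9
grasp_force: 0.0
```

>>> apply_moves:
  series:
    - {"dx":-125,"dy":28,"dz":0,"turn":-0.085,"jaw":0.1}
    - {"dx":-125,"dy":28,"dz":0,"turn":-0.085,"jaw":0.1}
    - {"dx":-125,"dy":28,"dz":0,"turn":-0.085,"jaw":0.1}
    - {"dx":-125,"dy":28,"dz":0,"turn":-0.085,"jaw":0.1}
    - {"dx":-125,"dy":28,"dz":0,"turn":-0.085,"jaw":0.1}

```text
time: 6.65
tool_pos: [0.454, -0.2199, 0.3359]
tool_rot: [-0.002, 0.678, 0.735, -0.0]
contact_force: [0.0, 0.1, -0.1]
gripper_width: 0.896
grasp_force: 0.0
```

>>> apply_moves:
  series:
    - {"dx":0,"dy":0,"dz":0,"turn":0,"jaw":0.1}
    - {"dx":0,"dy":0,"dz":0,"turn":0,"jaw":0.1}
    - {"dx":0,"dy":0,"dz":0,"turn":0,"jaw":0.1}

```text
time: 6.9
tool_pos: [0.4541, -0.218, 0.3382]
tool_rot: [-0.0, 0.677, 0.736, 0.0]
contact_force: [-0.3, -0.4, -0.0]
gripper_width: 0.898
grasp_force: 0.0
```

Run:
```python
from h import *
import pickle
f=grab_frame("wrist"); p,a,s=pose();print(p,np.degrees(a))
pickle.dump({k:f[k] for k in("pixels","mtx","camera_from_world")},open("w4.pkl","wb"))
o=np.array([.4615,-.302,.03]);d=np.radians(-85);R=np.array([[np.cos(d),-np.sin(d),0],[np.sin(d),np.cos(d),0],[0,0,1]])
q=proj(f,[o+R@v for v in np.array([(-185,46,0),(-185,-46,0),(-66,46,0),(-66,-46,0),(-66,14,10),(-66,-14,10)])/1000.]);print(q.round(1))
x0,y0=np.maximum(q.min(0)-25,0).astype(int); x1,y1=np.minimum(q.max(0)+25,[640,400]).astype(int)
print(x0,y0,x1,y1); save(f,"w4",(x0,y0,x1,y1),min(800/(x1-x0),600/(y1-y0),4))
```

```text
[ 0.45412722 -0.21817167  0.33836428] 4.815495975667965
[[360.6  58.4]
 [279.6  58.5]
 [357.3 161. ]
 [283.2 161.1]
 [331.8 162.9]
 [308.7 162.9]]
254 33 385 187
```

View pics/w4.png

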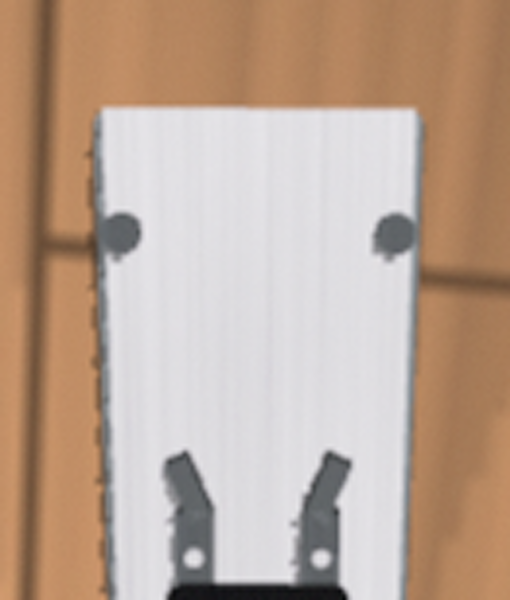

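Run:
```python
from h import *
import pickle
f=pickle.load(open("w4.pkl","rb")); k=600/154
def B(L,z): return back(f,[(254+(x+.5)/k-.5,33+(y+.5)/k-.5) for x,y in L],z)[:,:2]*1000
c=B([(102,108),(417,108),(114,560),(405,560)],.03);print(c.round(1))
g=B([(214,512),(302,512),(214,580),(300,580)],.04);print(g.round(1))
m=c[:2].mean(0);n=c[2:].mean(0);d=n-m;print("bed mid",m,n,np.degrees(np.arctan2(d[1],d[0])), np.degrees(np.arctan2(*(c[1]-c[0])[::-1]))-90)
gm=(g[0]+g[1])/2,(g[2]+g[3])/2;print("guide mid",gm)
e=np.radians(-85.2);u=np.array([np.cos(e),np.sin(e)]);v=np.array([-u[1],u[0]])
o=m+185*u;print("origin",o,"guide lateral",[(q-o)@v for q in gm],"guide start x",[(q-o)@u for q in g[:2]])
# refine line fit: bed (bright) subpixel edges per row
im=f["pixels"].astype(float).mean(2); sat=f["pixels"].max(2).astype(float)-f["pixels"].min(2)
L=[];Rr=[]
for r in range(66,150):
    w=np.where((sat[r,260:380]<40)&(im[r,260:380]>140))[0]+260
    L.append((w.min()-.5,r));Rr.append((w.max()+.5,r))
for S in(L,Rr):
    w=back(f,S,.03)[:,:2]*1000
    l=cv2.fitLine(w.astype(np.float32),cv2.DIST_HUBER,0,.01,.01).ravel(); print(l,np.degrees(np.arctan2(l[1],l[0])))
    print("lateral",np.median((w-o)@v))
```

```text
[[ 399.9 -123.6]
 [ 491.5 -115.8]
 [ 410.6 -259.9]
 [ 504.2 -251.9]]
[[ 441.7 -238.9]
 [ 469.1 -236.6]
 [ 443.4 -260.9]
 [ 470.5 -258.6]]
bed mid [ 445.71493987 -119.70127038] [ 457.42848803 -255.87255402] -85.083480209167 -85.09760287587986
guide mid (array([ 455.38947731, -237.73799182]), array([ 456.95716622, -259.74576172]))
origin [ 461.19534089 -304.05244934] guide lateral [np.float64(-0.23645080800398968), np.float64(-0.5158227243426339)] guide start x [np.float64(-66.54369361605542), np.float64(-66.5917174226198)]
[ 7.6797448e-02 -9.9704671e-01  4.0210123e+02 -1.6268983e+02] -85.59549
lateral -47.106659610116
[ 8.3905354e-02 -9.9647373e-01  4.9692361e+02 -1.6956265e+02] -85.18691
lateral 46.89245668322873
```

Run:
```python
from h import *
plan((.393,.1221,.20,-4.7),(.393,.1221,.07,-4.7),(.393,.1221,.019,-4.7))
```

```text
dx 172.1 dy -16.2 dz 69.2 turn 0.0830
dx 170.2 dy -30.4 dz 69.2 turn 0.0830
dx 0.0 dy 0.0 dz 130.0 turn -0.0000
dx 0.0 dy 0.0 dz 51.0 turn -0.0000
```

>>> apply_moves:
  series:
    - {"dx":172,"dy":-16,"dz":69,"turn":0.083,"jaw":0.1}
    - {"dx":172,"dy":-16,"dz":69,"turn":0.083,"jaw":0.1}
    - {"dx":172,"dy":-16,"dz":69,"turn":0.083,"jaw":0.1}
    - {"dx":172,"dy":-16,"dz":69,"turn":0.083,"jaw":0.1}
    - {"dx":172,"dy":-16,"dz":69,"turn":0.083,"jaw":0.1}

```text
time: 7.37
tool_pos: [0.4221, -0.0455, 0.2672]
tool_rot: [-0.001, 0.706, 0.708, 0.0]
contact_force: [-0.3, -1.1, -0.3]
gripper_width: 0.9
grasp_force: 0.0
```

>>> apply_moves:
  series:
    - {"dx":170,"dy":-30,"dz":69,"turn":0.083,"jaw":0.1}
    - {"dx":170,"dy":-30,"dz":69,"turn":0.083,"jaw":0.1}
    - {"dx":170,"dy":-30,"dz":69,"turn":0.083,"jaw":0.1}
    - {"dx":170,"dy":-30,"dz":69,"turn":0.083,"jaw":0.1}
    - {"dx":170,"dy":-30,"dz":69,"turn":0.083,"jaw":0.1}

```text
time: 7.78
tool_pos: [0.3917, 0.1242, 0.1984]
tool_rot: [-0.001, 0.735, 0.678, -0.0]
contact_force: [-0.1, -0.5, -0.6]
gripper_width: 0.903
grasp_force: 0.0
```

>>> apply_moves:
  series:
    - {"dx":0,"dy":0,"dz":40,"turn":0,"jaw":0.1}
    - {"dx":0,"dy":0,"dz":80,"turn":0,"jaw":0.1}
    - {"dx":0,"dy":0,"dz":110,"turn":0,"jaw":0.1}
    - {"dx":0,"dy":0,"dz":110,"turn":0,"jaw":0.1}
    - {"dx":0,"dy":0,"dz":110,"turn":0,"jaw":0.1}

```text
time: 8.2
tool_pos: [0.3926, 0.1209, 0.0893]
tool_rot: [-0.001, 0.736, 0.677, -0.001]
contact_force: [-0.2, -1.2, 0.8]
gripper_width: 0.899
grasp_force: 0.0
```

Run:
```python
from h import *
p,a,s=pose();print(p,np.degrees(a));plan((.393,.1221,.019,-4.7))
f=grab_frame("wrist");m=mask(f,"strop")
if m is not None: r,w=rect(f,m,.012);print(np.round(cv2.boxPoints(r)).tolist())
f=grab_frame("top");m=mask(f,"strop")
if m is not None: r,w=rect(f,m,.012);print(np.round(cv2.boxPoints(r)).tolist())
```

```text
[0.39263997 0.12088567 0.08931511] -4.749344920090293
dx 1.2 dy 0.3 dz 70.3 turn -0.0009
strop [(0.7, [277.5, 64.1, 365.7, 376.1]), (0.54, [569.2, 4.3, 612.8, 43.4])]
[[361.0, 2.0], [407.0, -1.0], [422.0, 207.0], [377.0, 210.0]]
strop [(0.83, [290.8, 287.3, 322.5, 302.5])]
[[373.0, -0.0], [396.0, -3.0], [402.0, 67.0], [379.0, 69.0]]
```

>>> apply_moves:
  series:
    - {"dx":1,"dy":0,"dz":30,"turn":0,"jaw":0.1}
    - {"dx":1,"dy":0,"dz":55,"turn":0,"jaw":0.1}
    - {"dx":1,"dy":0,"dz":70,"turn":0,"jaw":0.1}
    - {"dx":1,"dy":0,"dz":70,"turn":0,"jaw":0.1}
    - {"dx":1,"dy":0,"dz":70,"turn":0,"jaw":0.1}

```text
time: 8.82
tool_pos: [0.3951, 0.1216, 0.0214]
tool_rot: [0.0, 0.736, 0.677, 0.0]
contact_force: [-0.0, 0.4, 0.5]
gripper_width: 0.903
grasp_force: 0.0
```

>>> apply_moves:
  series:
    - {"dx":0,"dy":0,"dz":0,"turn":0,"jaw":0.4}
    - {"dx":0,"dy":0,"dz":0,"turn":0,"jaw":0.7}
    - {"dx":0,"dy":0,"dz":0,"turn":0,"jaw":1}
    - {"dx":0,"dy":0,"dz":0,"turn":0,"jaw":1}
    - {"dx":0,"dy":0,"dz":0,"turn":0,"jaw":1}

```text
time: 9.23
tool_pos: [0.3962, 0.1218, 0.0227]
tool_rot: [0.001, 0.736, 0.677, 0.002]
contact_force: [-1.4, -0.2, 7.0]
gripper_width: 0.513
grasp_force: 61.3
```

>>> apply_moves:
  series:
    - {"dx":0,"dy":0,"dz":-20,"turn":0,"jaw":1}
    - {"dx":0,"dy":0,"dz":-45,"turn":0,"jaw":1}
    - {"dx":0,"dy":0,"dz":-60,"turn":0,"jaw":1}
    - {"dx":0,"dy":0,"dz":-60,"turn":0,"jaw":1}
    - {"dx":0,"dy":0,"dz":-60,"turn":0,"jaw":1}

```text
time: 9.65
tool_pos: [0.3953, 0.1217, 0.0815]
tool_rot: [0.001, 0.736, 0.677, 0.001]
contact_force: [0.1, -0.5, -1.4]
gripper_width: 0.512
grasp_force: 62.0
```

Run:
```python
from h import *
p,a,s=pose();print(p,np.degrees(a),s["gripper_width"]*85,s["grasp_force"])
f=grab_frame("wrist");m=mask(f,"strop");z=p[2]-.019+.012
if m is not None: r,w=rect(f,m,z);print(np.round(cv2.boxPoints(r),1).tolist())
# target: grip at marker x -122 -> tip at stop; stage 60 mm before guides' flare (tip x=-110 -> grip x=-232)
u=np.array([.0837,-.9965]);o=np.array([.4611,-.304])
S=lambda x,z:(*(o+x*u),z,4.8)
print(S(-.122,.05)); plan(S(-.232,.079),S(-.232,.052))
```

```text
[0.3953     0.1216668  0.08154955] -4.813749661151414 43.53500524288186 62.018680572509766
strop [(0.72, [254.5, 61.6, 384.9, 379.8])]
[[368.79998779296875, 70.5999984741211], [412.1000061035156, 67.0999984741211], [423.20001220703125, 206.3000030517578], [379.8999938964844, 209.6999969482422]]
(np.float64(0.45088860000000003), np.float64(-0.182427), 0.05, 4.8)
dx -94.8 dy 32.1 dz 0.2 turn -0.0839
dx -97.1 dy 24.1 dz 0.2 turn -0.0839
dx 0.0 dy 0.0 dz 27.0 turn -0.0000
```

>>> apply_moves:
  series:
    - {"dx":-95,"dy":32,"dz":0,"turn":-0.084,"jaw":1}
    - {"dx":-95,"dy":32,"dz":0,"turn":-0.084,"jaw":1}
    - {"dx":-95,"dy":32,"dz":0,"turn":-0.084,"jaw":1}
    - {"dx":-95,"dy":32,"dz":0,"turn":-0.084,"jaw":1}

```text
time: 10.08
tool_pos: [0.418, 0.0216, 0.079]
tool_rot: [-0.0, 0.709, 0.706, -0.001]
contact_force: [-0.2, 0.7, -0.8]
gripper_width: 0.51
grasp_force: 62.0
```

>>> apply_moves:
  series:
    - {"dx":-97,"dy":24,"dz":0,"turn":-0.084,"jaw":1}
    - {"dx":-97,"dy":24,"dz":0,"turn":-0.084,"jaw":1}
    - {"dx":-97,"dy":24,"dz":0,"turn":-0.084,"jaw":1}
    - {"dx":-97,"dy":24,"dz":0,"turn":-0.084,"jaw":1}
    - {"dx":-97,"dy":24,"dz":0,"turn":-0.084,"jaw":1}

```text
time: 10.5
tool_pos: [0.4413, -0.0727, 0.0789]
tool_rot: [-0.002, 0.677, 0.736, -0.0]
contact_force: [0.1, 1.2, -1.5]
gripper_width: 0.514
grasp_force: 62.0
```

>>> apply_moves:
  series:
    - {"dx":0,"dy":0,"dz":0,"turn":0,"jaw":1}
    - {"dx":0,"dy":0,"dz":0,"turn":0,"jaw":1}
    - {"dx":0,"dy":0,"dz":0,"turn":0,"jaw":1}

```text
time: 10.75
tool_pos: [0.4417, -0.0716, 0.0797]
tool_rot: [-0.001, 0.676, 0.737, -0.0]
contact_force: [0.4, -0.3, -1.3]
gripper_width: 0.515
grasp_force: 62.0
```

Run:
```python
from h import *
p,a,s=pose();print(p,np.degrees(a),s["gripper_width"]*85,s["contact_force"])
u=np.array([.0837,-.9965]);o=np.array([.4611,-.304])
S=lambda x,z:(*(o+x*u),z,4.8)
plan(S(-.232,.0545),S(-.124,.0545))
for n in("top","wrist"):
  f=grab_frame(n);m=mask(f,"strop")
  if m is not None: r,w=rect(f,m,p[2]-.0227+.012);print(np.round(cv2.boxPoints(r)).tolist())
  f["pixels"]
  if n=="top": q=proj(f,[[.45,-.13,.05]])[0].astype(int); save(f,"t5",(q[0]-90,q[1]-60,q[0]+90,q[1]+60),4)
```

```text
[ 0.44166967 -0.07163147  0.07973493] 4.906687453859089 43.77287477697314 [ 0.36830883 -0.25445245 -1.31733343]
dx -1.2 dy -0.1 dz 25.2 turn 0.0019
dx -108.0 dy 0.0 dz -0.0 turn -0.0000
strop [(0.65, [315.8, 264.4, 350.4, 289.9]), (0.61, [340.6, 144.3, 351.8, 154.9])]
[[411.0, 12.0], [413.0, -20.0], [459.0, -18.0], [457.0, 15.0]]
strop [(0.66, [254.3, 59.7, 383.9, 381.7])]
[[411.0, 12.0], [424.0, -131.0], [469.0, -127.0], [456.0, 16.0]]
```

View pics/t5.png

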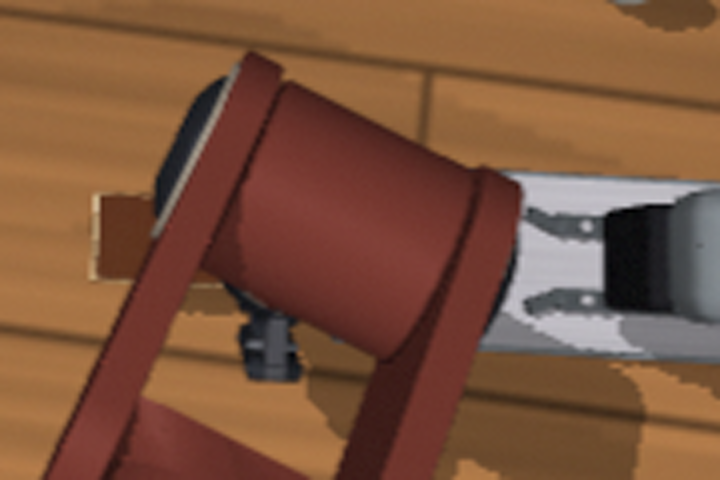

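Run:
```python
from h import *
f=grab_frame("top");p,a,s=pose()
q=proj(f,[[.45,-.13,.05]])[0].astype(int)-[90,60]
for z in(.08,.15,.2,.25,.3,.35,.4): print(z,((proj(f,[[p[0],p[1],z]])[0]-q)*4).round())
# crop points of fork outer ends at various z
for z in(.25,.3,.35): print(z,back(f,np.array([(190,150),(500,270),(270,60),(520,190)])/4+q,z).round(3).tolist())
print(s["joint_pos"].round(3))
```

```text
0.08 [259. 240.]
0.15 [275. 235.]
0.2 [287. 231.]
0.25 [302. 226.]
0.3 [318. 221.]
0.35 [337. 215.]
0.4 [359. 208.]
0.25 [[0.468, -0.021, 0.25], [0.436, -0.157, 0.25], [0.511, -0.051, 0.25], [0.47, -0.163, 0.25]]
0.3 [[0.463, -0.019, 0.3], [0.433, -0.146, 0.3], [0.504, -0.046, 0.3], [0.465, -0.151, 0.3]]
0.35 [[0.458, -0.016, 0.35], [0.43, -0.134, 0.35], [0.496, -0.042, 0.35], [0.46, -0.138, 0.35]]
[-0.329 -0.212  2.161 -0.     1.193 -0.413]
```

>>> apply_moves:
  series:
    - {"dx":0,"dy":0,"dz":10,"turn":0,"jaw":1}
    - {"dx":0,"dy":0,"dz":20,"turn":0,"jaw":1}
    - {"dx":0,"dy":0,"dz":25,"turn":0.002,"jaw":1}
    - {"dx":0,"dy":0,"dz":25,"turn":0.002,"jaw":1}
    - {"dx":0,"dy":0,"dz":25,"turn":0.002,"jaw":1}

```text
time: 11.42
tool_pos: [0.4415, -0.0726, 0.0543]
tool_rot: [-0.001, 0.678, 0.735, -0.0]
contact_force: [-0.0, 0.0, -1.9]
gripper_width: 0.515
grasp_force: 62.0
```

Run:
```python
from h import *
p,a,s=pose();print(p,np.degrees(a),s["contact_force"])
u=np.array([.0837,-.9965]);o=np.array([.4611,-.304]);v=np.array([-u[1],u[0]])
print("marker x,y",(p[:2]-o)@u,(p[:2]-o)@v)
f=grab_frame("wrist");m=mask(f,"strop")
r,w=rect(f,m,p[2]-.0227+.012);b=cv2.boxPoints(r)/1000
print("corners marker",[(round(float((c-o)@u)*1000,1),round(float((c-o)@v)*1000,1)) for c in b])
```

```text
[ 0.44154457 -0.07261931  0.05432747] 4.687816428809147 [-0.03709868  0.02653583 -1.90127371]
marker x,y -0.2322076441249957 -0.00012042530059755427
strop [(0.98, [255.4, 60.0, 385.2, 379.9])]
corners marker [(-319.3, -23.1), (-175.5, -23.4), (-175.4, 21.5), (-319.2, 21.8)]
```

>>> apply_moves:
  series:
    - {"dx":-15,"dy":0.5,"dz":0,"turn":0,"jaw":1}
    - {"dx":-30,"dy":0.5,"dz":0,"turn":0,"jaw":1}
    - {"dx":-45,"dy":0.5,"dz":0,"turn":0,"jaw":1}
    - {"dx":-55,"dy":0.5,"dz":0,"turn":0,"jaw":1}
    - {"dx":-55,"dy":0.5,"dz":0,"turn":0,"jaw":1}

```text
time: 11.93
tool_pos: [0.4479, -0.1292, 0.056]
tool_rot: [0.001, 0.678, 0.735, 0.0]
contact_force: [-0.4, 0.3, -0.4]
gripper_width: 0.514
grasp_force: 62.0
```

>>> apply_moves:
  series:
    - {"dx":-12,"dy":0,"dz":0,"turn":0,"jaw":1}
    - {"dx":-24,"dy":0,"dz":0,"turn":0,"jaw":1}
    - {"dx":-36,"dy":0,"dz":0,"turn":0,"jaw":1}
    - {"dx":-48,"dy":0,"dz":0,"turn":0,"jaw":1}
    - {"dx":-48,"dy":0,"dz":0,"turn":0,"jaw":1}

```text
time: 12.35
tool_pos: [0.4517, -0.1777, 0.0558]
tool_rot: [0.001, 0.678, 0.735, -0.0]
contact_force: [-0.3, 1.1, -0.9]
gripper_width: 0.511
grasp_force: 62.0
```

```bash
cat > chk.py <<'E'
from h import *
p,a,s=pose();print(p.round(4),np.degrees(a).round(2),s["contact_force"].round(1),s["ft_torque"].round(2),s["gripper_width"].round(3))
u=np.array([.0837,-.9965]);o=np.array([.4611,-.304]);v=np.array([-u[1],u[0]])
print("marker x,y",((p[:2]-o)@u).round(4),((p[:2]-o)@v).round(4))
f=grab_frame("wrist");m=mask(f,"strop")
r,w=rect(f,m,.042);b=cv2.boxPoints(r)/1000
print("corners marker",[(round(float((c-o)@u)*1000,1),round(float((c-o)@v)*1000,1)) for c in b])
E
python3 chk.py
```

```text
Traceback (most recent call last):
  File "chk.py", line 2, in <module>
    p,a,s=pose();print(p.round(4),np.degrees(a).round(2),s["contact_force"].round(1),s["ft_torque"].round(2),s["gripper_width"].round(3))
                                                                                                             ^^^^^^^^^^^^^^^^^^^^^^^^
AttributeError: 'float' object has no attribute 'round'
```

```bash
sed -i 's/,s\["gripper_width"\].round(3)//' chk.py; python3 chk.py
```

```text
[ 0.4517 -0.1777  0.0558] 4.59 [-0.3  1.1 -0.9] [ 0.02  0.04 -0.05]
marker x,y -0.1266 0.0012
strop [(0.78, [254.1, 59.5, 385.9, 379.4])]
corners marker [(-213.5, -22.2), (-66.0, -22.3), (-66.0, 23.6), (-213.5, 23.6)]
```

>>> apply_moves:
  series:
    - {"dx":0,"dy":0,"dz":1,"turn":0,"jaw":1}
    - {"dx":0,"dy":0,"dz":2,"turn":0,"jaw":1}
    - {"dx":-1,"dy":0,"dz":2,"turn":0,"jaw":1}
    - {"dx":-2,"dy":0,"dz":2,"turn":0,"jaw":1}
    - {"dx":-3,"dy":0,"dz":2,"turn":0,"jaw":1}

```text
time: 12.87
tool_pos: [0.4514, -0.1782, 0.0532]
tool_rot: [-0.0, 0.677, 0.736, -0.0]
contact_force: [-0.7, -0.3, -0.9]
gripper_width: 0.515
grasp_force: 62.0
```

>>> apply_moves:
  series:
    - {"dx":-0.5,"dy":0,"dz":0,"turn":0,"jaw":1}
    - {"dx":-1,"dy":0,"dz":0,"turn":0,"jaw":1}
    - {"dx":-1.5,"dy":0,"dz":0,"turn":0,"jaw":1}
    - {"dx":-2,"dy":0,"dz":0,"turn":0,"jaw":1}

```text
time: 13.2
tool_pos: [0.4516, -0.1805, 0.0533]
tool_rot: [0.0, 0.678, 0.736, -0.0]
contact_force: [-0.7, -0.2, -1.6]
gripper_width: 0.511
grasp_force: 62.0
```

```bash
python3 chk.py
```

```text
[ 0.4516 -0.1805  0.0533] 4.7 [-0.7 -0.2 -1.6] [-0.05  0.01  0.07]
marker x,y -0.1239 0.0009
strop [(0.92, [253.5, 60.4, 382.8, 381.6])]
corners marker [(-210.7, -22.5), (-66.4, -22.2), (-66.5, 22.9), (-210.8, 22.7)]
```

>>> apply_moves:
  series:
    - {"dx":-0.5,"dy":0,"dz":0,"turn":0,"jaw":1}
    - {"dx":-1,"dy":0,"dz":0,"turn":0,"jaw":1}
    - {"dx":-1.5,"dy":0,"dz":0,"turn":0,"jaw":1}
    - {"dx":-1.5,"dy":0,"dz":0,"turn":0,"jaw":1}

```text
time: 13.63
tool_pos: [0.4516, -0.1814, 0.0531]
tool_rot: [-0.001, 0.678, 0.735, 0.0]
contact_force: [0.2, 3.2, -0.6]
gripper_width: 0.517
grasp_force: 62.0
```

>>> apply_moves:
  series:
    - {"dx":-0.5,"dy":0,"dz":0,"turn":0,"jaw":1}
    - {"dx":-1,"dy":0,"dz":0,"turn":0,"jaw":1}
    - {"dx":-1.5,"dy":0,"dz":0,"turn":0,"jaw":1}
    - {"dx":-1.5,"dy":0,"dz":0,"turn":0,"jaw":1}

```text
time: 13.97
tool_pos: [0.4515, -0.1816, 0.0529]
tool_rot: [-0.002, 0.678, 0.735, 0.001]
contact_force: [0.0, 9.7, 1.3]
gripper_width: 0.514
grasp_force: 62.3
```

```bash
python3 chk.py
```

```text
[ 0.4515 -0.1816  0.0529] 4.68 [0.  9.7 1.3] [ 1.44 -0.04  0.07]
marker x,y -0.1228 0.0007
strop [(0.63, [254.3, 59.5, 382.7, 380.9])]
corners marker [(-209.7, -22.7), (-66.0, -22.2), (-66.2, 22.5), (-209.8, 22.1)]
```

>>> apply_moves:
  series:
    - {"dx":1.5,"dy":0,"dz":0.3,"turn":0,"jaw":1}
    - {"dx":1.5,"dy":0,"dz":0.3,"turn":0,"jaw":0.7}
    - {"dx":1.5,"dy":0,"dz":0.3,"turn":0,"jaw":0.35}
    - {"dx":1.5,"dy":0,"dz":0.3,"turn":0,"jaw":0.3}
    - {"dx":1.5,"dy":0,"dz":0.3,"turn":0,"jaw":0.3}

```text
time: 14.48
tool_pos: [0.4521, -0.1827, 0.0535]
tool_rot: [0.001, 0.678, 0.735, -0.0]
contact_force: [0.2, 0.5, -0.2]
gripper_width: 0.699
grasp_force: 0.0
```

>>> apply_moves:
  series:
    - {"dx":0,"dy":0,"dz":-10,"turn":0,"jaw":0.3}
    - {"dx":0,"dy":0,"dz":-30,"turn":0,"jaw":0.3}
    - {"dx":0,"dy":0,"dz":-70,"turn":0,"jaw":0.3}
    - {"dx":20,"dy":0,"dz":-110,"turn":0,"jaw":0.3}
    - {"dx":40,"dy":0,"dz":-130,"turn":0,"jaw":0.3}

```text
time: 14.9
tool_pos: [0.45, -0.1435, 0.1886]
tool_rot: [0.003, 0.678, 0.735, 0.001]
contact_force: [1.1, -0.2, 0.9]
gripper_width: 0.699
grasp_force: 0.0
```

```bash
python3 chk.py
python3 - <<'E'
from h import *
f=grab_frame("top");m=mask(f,"strop")
R=np.array([[.0837,-.9965],[.9965,.0837]]);o=np.array([.4611,-.304])
if m is not None:
    r,w=rect(f,m,.042);print(((cv2.boxPoints(r)/1000-o)@R.T*1000).round(1).tolist())
C=lambda x,y:np.array([.692+x+.01*y,-.065+y-.01*x])
for n,c in(("2",(.024,.018)),("7",(-.05,.054)),("6",(-.013,-.018)),("S",(-.0315,-.062))): print(n,C(*c).round(4))
E
```

```text
[ 0.45   -0.1435  0.1886] 4.56 [ 1.1 -0.2  0.9] [ 0.04 -0.06 -0.03]
marker x,y -0.1609 0.0024
strop [(0.77, [283.6, 121.1, 348.4, 333.8])]
corners marker [(-211.8, -22.8), (-16.0, -22.2), (-16.2, 22.9), (-211.9, 22.4)]
strop [(0.67, [368.7, 264.8, 387.4, 289.0])]
[[-207.9, -20.0], [-168.7, -19.0], [-169.9, 24.0], [-209.0, 23.0]]
2 [ 0.7162 -0.0472]
7 [ 0.6425 -0.0105]
6 [ 0.6788 -0.0829]
S [ 0.6599 -0.1267]
```

>>> apply_moves:
  series:
    - {"dx":0,"dy":0,"dz":0,"turn":0,"jaw":1}
    - {"dx":0,"dy":0,"dz":0,"turn":0,"jaw":1}
    - {"dx":0,"dy":0,"dz":0,"turn":0,"jaw":1}
    - {"dx":0,"dy":0,"dz":0,"turn":0,"jaw":1}
    - {"dx":0,"dy":0,"dz":0,"turn":0,"jaw":1}

```text
time: 15.52
tool_pos: [0.448, -0.1422, 0.1821]
tool_rot: [-0.001, 0.678, 0.735, -0.0]
contact_force: [0.1, 0.0, -1.2]
gripper_width: 0.009
grasp_force: 0.0
```

```bash
python3 chk.py
python3 - <<'E'
from h import *
# key refine from wrist image: controller may show; detect grey key squares
plan((.66,-.06,.19,0))
f=grab_frame("wrist"); save(f,"w6")
E
```

```text
[ 0.448  -0.1422  0.1821] 4.67 [ 0.1  0.  -1.2] [-0.01 -0.02  0.02]
marker x,y -0.1624 0.0005
strop [(0.72, [470.8, 292.9, 563.6, 386.6]), (0.56, [285.8, 123.4, 355.4, 257.5]), (0.17, [632.3, 126.6, 640.0, 153.4])]
corners marker [(-45.2, 119.1), (51.5, 210.3), (23.0, 240.6), (-73.7, 149.4)]
dx 32.3 dy 108.9 dz -3.7 turn 0.0408
dx 36.7 dy 107.5 dz -3.7 turn 0.0408
```

Run:
```python
from h import *
u=np.array([.0837,-.9965]);o=np.array([.4611,-.304]);v=np.array([-u[1],u[0]])
for i in range(2):
  f=grab_frame("wrist")
  for c in spotter.outline_of(f,"strop"):
    if 200<c["extent"][0]<330:
      r,w=rect(f,c["region"],.042);b=cv2.boxPoints(r)/1000
      print(c["conf"],[(round(float((q-o)@u)*1000,1),round(float((q-o)@v)*1000,1)) for q in b])
# leather colour: rear edge of blade along centreline
px=f["pixels"]
for x in np.arange(-.216,-.203,.001):
    P=np.r_[o+x*u,.042]; a=proj(f,[P])[0]; print(round(x*1000),cv2.getRectSubPix(px,(1,1),tuple(map(float,a))).ravel(),end=" ")
```

```text
0.78 [(-211.6, -22.9), (-101.7, -22.4), (-101.9, 23.2), (-211.8, 22.8)]
-216 [186 138 100] -215 [188 139  99] -214 [188 138  99] -213 [189 139  99] -212 [183 139 101] -211 [180 153 121] -210 [235 218 177] -209 [237 218 181] -208 [129  94  72] -207 [106  61  43] -206 [105  62  43] -205 [105  63  43] -204 [104  61  43]
```

Run:
```python
from h import *
u=np.array([.0837,-.9965]);o=np.array([.4611,-.304])
S=lambda x,z:(*(o+x*u),z,4.8)
plan(S(-.240,.12),S(-.240,.051),S(-.2245,.051))
```

```text
dx 77.6 dy -1.1 dz 63.0 turn -0.0018
dx 0.0 dy 0.0 dz 69.0 turn -0.0000
dx -15.5 dy 0.0 dz -0.0 turn -0.0000
```

>>> apply_moves:
  series:
    - {"dx":40,"dy":0,"dz":0,"turn":0,"jaw":1}
    - {"dx":78,"dy":-1,"dz":20,"turn":0,"jaw":1}
    - {"dx":78,"dy":-1,"dz":60,"turn":0,"jaw":1}
    - {"dx":78,"dy":-1,"dz":63,"turn":0,"jaw":1}
    - {"dx":78,"dy":-1,"dz":63,"turn":0,"jaw":1}

```text
time: 16.28
tool_pos: [0.4389, -0.0636, 0.1176]
tool_rot: [-0.003, 0.677, 0.736, -0.001]
contact_force: [0.6, -0.1, -0.2]
gripper_width: -0.0
grasp_force: 0.0
```

>>> apply_moves:
  series:
    - {"dx":0,"dy":0,"dz":30,"turn":0,"jaw":1}
    - {"dx":0,"dy":0,"dz":60,"turn":0,"jaw":1}
    - {"dx":0,"dy":0,"dz":69,"turn":0,"jaw":1}
    - {"dx":0,"dy":0,"dz":69,"turn":0,"jaw":1}
    - {"dx":0,"dy":0,"dz":69,"turn":0,"jaw":1}

```text
time: 16.7
tool_pos: [0.442, -0.0653, 0.0525]
tool_rot: [0.001, 0.678, 0.735, 0.0]
contact_force: [0.8, -0.3, 0.7]
gripper_width: -0.004
grasp_force: 0.0
```

>>> apply_moves:
  series:
    - {"dx":-5,"dy":0,"dz":0,"turn":0,"jaw":1}
    - {"dx":-10,"dy":0,"dz":0,"turn":0,"jaw":1}
    - {"dx":-13,"dy":0,"dz":0,"turn":0,"jaw":1}
    - {"dx":-15,"dy":0,"dz":0,"turn":0,"jaw":1}
    - {"dx":-15,"dy":0,"dz":0,"turn":0,"jaw":1}

```text
time: 17.12
tool_pos: [0.4428, -0.08, 0.0518]
tool_rot: [0.001, 0.678, 0.735, 0.0]
contact_force: [-0.5, -0.1, -1.0]
gripper_width: -0.0
grasp_force: 0.0
```

```bash
python3 chk.py
```

```text
[ 0.4428 -0.08    0.0518] 4.66 [-0.5 -0.1 -1. ] [-0.04 -0.01 -0.05]
marker x,y -0.2247 0.0005
strop [(0.63, [263.9, 292.7, 375.4, 381.3])]
corners marker [(-190.3, -3.6), (-168.3, -3.7), (-168.2, 3.4), (-190.3, 3.5)]
```

Creep on until a light contact force appears.

>>> apply_moves:
  series:
    - {"dx":-0.7,"dy":0,"dz":0,"turn":0,"jaw":1}
    - {"dx":-1.4,"dy":0,"dz":0,"turn":0,"jaw":1}
    - {"dx":-2,"dy":0,"dz":0,"turn":0,"jaw":1}
    - {"dx":-2.5,"dy":0,"dz":0,"turn":0,"jaw":1}
    - {"dx":-2.5,"dy":0,"dz":0,"turn":0,"jaw":1}

```text
time: 17.63
tool_pos: [0.4424, -0.0818, 0.051]
tool_rot: [-0.0, 0.678, 0.736, -0.0]
contact_force: [0.1, -0.5, 0.2]
gripper_width: -0.001
grasp_force: 0.0
```

>>> apply_moves:
  series:
    - {"dx":-0.5,"dy":0,"dz":0,"turn":0,"jaw":1}
    - {"dx":-1,"dy":0,"dz":0,"turn":0,"jaw":1}
    - {"dx":-1,"dy":0,"dz":0,"turn":0,"jaw":1}

```text
time: 17.88
tool_pos: [0.4426, -0.0829, 0.051]
tool_rot: [-0.0, 0.678, 0.735, -0.0]
contact_force: [-0.7, -0.4, -0.1]
gripper_width: 0.002
grasp_force: 0.0
```

>>> apply_moves:
  series:
    - {"dx":-0.5,"dy":0,"dz":0,"turn":0,"jaw":1}
    - {"dx":-1,"dy":0,"dz":0,"turn":0,"jaw":1}
    - {"dx":-1,"dy":0,"dz":0,"turn":0,"jaw":1}

```text
time: 18.13
tool_pos: [0.4426, -0.0839, 0.051]
tool_rot: [-0.0, 0.678, 0.735, -0.0]
contact_force: [-0.6, 0.9, -0.7]
gripper_width: 0.002
grasp_force: 0.0
```

>>> apply_moves:
  series:
    - {"dx":-0.5,"dy":0,"dz":0,"turn":0,"jaw":1}
    - {"dx":-1,"dy":0,"dz":0,"turn":0,"jaw":1}
    - {"dx":-1,"dy":0,"dz":0,"turn":0,"jaw":1}

```text
time: 18.38
tool_pos: [0.4426, -0.0841, 0.051]
tool_rot: [-0.001, 0.678, 0.735, 0.001]
contact_force: [-0.2, 5.0, 1.7]
gripper_width: 0.003
grasp_force: 2.5
```

>>> apply_moves:
  series:
    - {"dx":-0.5,"dy":0,"dz":0,"turn":0,"jaw":1}
    - {"dx":-1,"dy":0,"dz":0,"turn":0,"jaw":1}
    - {"dx":-1,"dy":0,"dz":0,"turn":0,"jaw":1}

```text
time: 18.63
tool_pos: [0.4426, -0.0843, 0.051]
tool_rot: [-0.002, 0.678, 0.735, 0.001]
contact_force: [-0.6, 8.5, 3.5]
gripper_width: 0.001
grasp_force: 4.4
```

>>> apply_moves:
  series:
    - {"dx":8,"dy":0,"dz":0,"turn":0,"jaw":1}
    - {"dx":15,"dy":0,"dz":-30,"turn":0,"jaw":1}
    - {"dx":15,"dy":0,"dz":-70,"turn":0,"jaw":1}
    - {"dx":15,"dy":0,"dz":-110,"turn":0,"jaw":1}
    - {"dx":15,"dy":0,"dz":-150,"turn":0,"jaw":1}

```text
time: 19.05
tool_pos: [0.4409, -0.0708, 0.2023]
tool_rot: [0.0, 0.677, 0.736, -0.001]
contact_force: [0.8, 0.9, 0.7]
gripper_width: -0.0
grasp_force: 0.0
```

Run:
```python
from h import *
print(pose()[:2]);plan((.67,-.13,.22,0))
```

```text
(array([ 0.44094446, -0.0707531 ,  0.20231021]), np.float64(0.08225843631697337))
dx -38.9 dy 111.7 dz -8.8 turn 0.0411
dx -34.3 dy 113.2 dz -8.8 turn 0.0411
```

>>> apply_moves:
  series:
    - {"dx":-39,"dy":112,"dz":-9,"turn":0.041,"jaw":1}
    - {"dx":-39,"dy":112,"dz":-9,"turn":0.041,"jaw":1}
    - {"dx":-39,"dy":112,"dz":-9,"turn":0.041,"jaw":1}
    - {"dx":-39,"dy":112,"dz":-9,"turn":0.041,"jaw":1}

```text
time: 19.38
tool_pos: [0.5608, -0.1023, 0.21]
tool_rot: [0.002, 0.693, 0.721, -0.0]
contact_force: [-1.3, -0.4, -0.6]
gripper_width: -0.002
grasp_force: 0.0
```

>>> apply_moves:
  series:
    - {"dx":-34,"dy":113,"dz":-9,"turn":0.041,"jaw":1}
    - {"dx":-34,"dy":113,"dz":-9,"turn":0.041,"jaw":1}
    - {"dx":-34,"dy":113,"dz":-9,"turn":0.041,"jaw":1}
    - {"dx":-34,"dy":113,"dz":-9,"turn":0.041,"jaw":1}
    - {"dx":-34,"dy":113,"dz":-9,"turn":0.041,"jaw":1}

```text
time: 19.8
tool_pos: [0.6712, -0.1303, 0.2175]
tool_rot: [-0.001, 0.707, 0.707, -0.001]
contact_force: [-1.5, 0.8, -0.8]
gripper_width: 0.001
grasp_force: 0.0
```

>>> apply_moves:
  series:
    - {"dx":0,"dy":0,"dz":0,"turn":0,"jaw":1}
    - {"dx":0,"dy":0,"dz":0,"turn":0,"jaw":1}
    - {"dx":0,"dy":0,"dz":0,"turn":0,"jaw":1}

```text
time: 20.05
tool_pos: [0.6697, -0.1296, 0.2195]
tool_rot: [0.0, 0.707, 0.707, -0.0]
contact_force: [-0.7, -0.2, 0.1]
gripper_width: -0.001
grasp_force: 0.0
```

Run:
```python
from h import *
f=grab_frame("wrist"); p,a,s=pose(); print(p,np.degrees(a))
cs=[]
for c in spotter.outline_of(f,"key5"):
    r,w=rect(f,c["region"],.059); cs.append(r[0])
C=lambda x,y:np.array([692+x+.01*y,-65+y-.01*x])
for i,(x,y) in enumerate([(x,y) for x in(24,-13,-50) for y in(54,18,-18)]):
    m=C(x,y); d=[(np.array(c)-m).round(1).tolist() for c in cs if np.hypot(*(np.array(c)-m))<15]; print(i+1,m.round(1),d)
for c in spotter.outline_of(f,"start")[:1]: print("S",rect(f,c["region"],.059)[0],C(-31.5,-62))
plan((*C(24,18)/1000,.11,0)); plan((*C(24,18)/1000,.11,0),(*C(-50,54)/1000,.11,0),(*C(-13,-18)/1000,.11,0),(*C(-31.5,-62)/1000,.11,0),start=(*C(24,18)/1000,.11,0))
```

```text
[ 0.66982033 -0.1295985   0.21963957] 0.004959208222019737
1 [716.5 -11.2] [[-1.6, -0.4]]
2 [716.2 -47.2] [[-1.4, 0.3]]
3 [715.8 -83.2] [[-0.5, 0.9]]
4 [679.5 -10.9] []
5 [679.2 -46.9] [[-0.3, 0.1]]
6 [678.8 -82.9] [[-0.1, 1.1]]
7 [642.5 -10.5] [[0.3, -0.1]]
8 [642.2 -46.5] [[0.3, 0.4]]
9 [641.8 -82.5] [[0.1, 0.7]]
S ((642.7233276367188, -10.785341262817383), (20.05140495300293, 19.719297409057617), 0.08595433831214905) [ 659.88  -126.685]
dx 82.5 dy 46.1 dz 109.7 turn 0.0000
dx 0.0 dy 0.0 dz -0.0 turn -0.0000
dx 36.7 dy -73.6 dz -0.0 turn -0.0000
dx -72.4 dy 36.3 dz -0.0 turn -0.0000
dx -43.8 dy -18.9 dz -0.0 turn -0.0000
```

>>> apply_moves:
  series:
    - {"dx":82.5,"dy":45.5,"dz":60,"turn":0,"jaw":1}
    - {"dx":82.5,"dy":45.5,"dz":60,"turn":0,"jaw":1}
    - {"dx":82.5,"dy":45.5,"dz":110,"turn":0,"jaw":1}
    - {"dx":82.5,"dy":45.5,"dz":110,"turn":0,"jaw":1}
    - {"dx":82.5,"dy":45.5,"dz":110,"turn":0,"jaw":1}

```text
time: 20.62
tool_pos: [0.7119, -0.0445, 0.1009]
tool_rot: [-0.005, 0.706, 0.708, -0.004]
contact_force: [-1.5, 0.6, -2.0]
gripper_width: 0.001
grasp_force: 0.0
```

>>> apply_moves:
  series:
    - {"dx":0,"dy":0,"dz":0,"turn":0,"jaw":1}
    - {"dx":0,"dy":0,"dz":15,"turn":0,"jaw":1}
    - {"dx":0,"dy":0,"dz":25,"turn":0,"jaw":1}
    - {"dx":0,"dy":0,"dz":29,"turn":0,"jaw":1}
    - {"dx":0,"dy":0,"dz":29,"turn":0,"jaw":1}

```text
time: 21.03
tool_pos: [0.7154, -0.048, 0.0791]
tool_rot: [-0.001, 0.707, 0.707, -0.0]
contact_force: [-0.1, -0.1, -0.4]
gripper_width: 0.003
grasp_force: 0.0
```

Run:
```python
from h import *
p,a,s=pose();print(p,s["contact_force"])
```

```text
[ 0.71541441 -0.04803651  0.07914951] [-0.07741872 -0.1280375  -0.38354834]
```

>>> apply_moves:
  series:
    - {"dx":0,"dy":0,"dz":2,"turn":0,"jaw":1}
    - {"dx":0,"dy":0,"dz":4,"turn":0,"jaw":1}
    - {"dx":0,"dy":0,"dz":6,"turn":0,"jaw":1}
    - {"dx":0,"dy":0,"dz":7,"turn":0,"jaw":1}
    - {"dx":0,"dy":0,"dz":7,"turn":0,"jaw":1}

```text
time: 21.45
tool_pos: [0.7167, -0.0479, 0.0742]
tool_rot: [0.001, 0.707, 0.707, 0.0]
contact_force: [-2.7, -1.3, 4.7]
gripper_width: 0.003
grasp_force: 2.3
```

Run:
```python
from h import *
p,a,s=pose();print(p,s["contact_force"])
```

```text
[ 0.71673263 -0.04787137  0.07418565] [-2.67418156 -1.33385104  4.65696293]
```

>>> apply_moves:
  series:
    - {"dx":0,"dy":0,"dz":1,"turn":0,"jaw":1}
    - {"dx":0,"dy":0,"dz":2,"turn":0,"jaw":1}
    - {"dx":0,"dy":0,"dz":2.5,"turn":0,"jaw":1}
    - {"dx":0,"dy":0,"dz":2.5,"turn":0,"jaw":1}

```text
time: 21.78
tool_pos: [0.7168, -0.0479, 0.0739]
tool_rot: [0.001, 0.707, 0.707, -0.0]
contact_force: [-6.1, -1.1, 13.3]
gripper_width: 0.002
grasp_force: 6.7
```

>>> apply_moves:
  series:
    - {"dx":0,"dy":0,"dz":-10,"turn":0,"jaw":1}
    - {"dx":0,"dy":0,"dz":-38.5,"turn":0,"jaw":1}
    - {"dx":0,"dy":0,"dz":-38.5,"turn":0,"jaw":1}

```text
time: 22.03
tool_pos: [0.7192, -0.0476, 0.1147]
tool_rot: [0.003, 0.707, 0.707, 0.003]
contact_force: [0.9, 0.3, 2.2]
gripper_width: -0.001
grasp_force: 0.0
```

>>> apply_moves:
  series:
    - {"dx":36.7,"dy":-73,"dz":0,"turn":0,"jaw":1}
    - {"dx":36.7,"dy":-73,"dz":0,"turn":0,"jaw":1}
    - {"dx":36.7,"dy":-73,"dz":0,"turn":0,"jaw":1}
    - {"dx":36.7,"dy":-73,"dz":0,"turn":0,"jaw":1}
    - {"dx":36.7,"dy":-73,"dz":0,"turn":0,"jaw":1}

```text
time: 22.45
tool_pos: [0.6437, -0.0106, 0.1093]
tool_rot: [0.001, 0.707, 0.707, 0.0]
contact_force: [1.0, 0.3, 0.4]
gripper_width: -0.001
grasp_force: 0.0
```

>>> apply_moves:
  series:
    - {"dx":0,"dy":0,"dz":10,"turn":0,"jaw":1}
    - {"dx":0,"dy":0,"dz":20,"turn":0,"jaw":1}
    - {"dx":0,"dy":0,"dz":27,"turn":0,"jaw":1}
    - {"dx":0,"dy":0,"dz":27,"turn":0,"jaw":1}
    - {"dx":0,"dy":0,"dz":27,"turn":0,"jaw":1}

```text
time: 22.87
tool_pos: [0.6428, -0.0109, 0.0805]
tool_rot: [-0.001, 0.707, 0.707, -0.001]
contact_force: [1.2, -0.2, 0.3]
gripper_width: 0.002
grasp_force: 0.0
```

Run:
```python
from h import *
p,a,s=pose();print(p,s["contact_force"])
```

```text
[ 0.64280318 -0.01085058  0.08051635] [ 1.16565767 -0.16881946  0.28793638]
```

Centred on key 7. Press 11.5 mm, lift, then hover over key 6.

>>> apply_moves:
  series:
    - {"dx":0,"dy":0,"dz":3,"turn":0,"jaw":1}
    - {"dx":0,"dy":0,"dz":6,"turn":0,"jaw":1}
    - {"dx":0,"dy":0,"dz":9,"turn":0,"jaw":1}
    - {"dx":0,"dy":0,"dz":11.5,"turn":0,"jaw":1}
    - {"dx":0,"dy":0,"dz":11.5,"turn":0,"jaw":1}

```text
time: 23.28
tool_pos: [0.6441, -0.0109, 0.0739]
tool_rot: [0.0, 0.707, 0.707, 0.0]
contact_force: [-6.2, 0.5, 14.4]
gripper_width: 0.001
grasp_force: 7.2
```

>>> apply_moves:
  series:
    - {"dx":0,"dy":0,"dz":0,"turn":0,"jaw":1}
    - {"dx":0,"dy":0,"dz":0,"turn":0,"jaw":1}

```text
time: 23.45
tool_pos: [0.6441, -0.0109, 0.0739]
tool_rot: [0.001, 0.707, 0.707, 0.0]
contact_force: [-6.5, -0.0, 13.1]
gripper_width: 0.003
grasp_force: 6.9
```

>>> apply_moves:
  series:
    - {"dx":0,"dy":0,"dz":-10,"turn":0,"jaw":1}
    - {"dx":0,"dy":0,"dz":-38.5,"turn":0,"jaw":1}
    - {"dx":0,"dy":0,"dz":-38.5,"turn":0,"jaw":1}

```text
time: 23.7
tool_pos: [0.6463, -0.011, 0.1146]
tool_rot: [0.003, 0.707, 0.707, 0.003]
contact_force: [1.5, -0.0, 1.9]
gripper_width: 0.003
grasp_force: 0.0
```

>>> apply_moves:
  series:
    - {"dx":-71.8,"dy":36,"dz":0,"turn":0,"jaw":1}
    - {"dx":-71.8,"dy":36,"dz":0,"turn":0,"jaw":1}
    - {"dx":-71.8,"dy":36,"dz":0,"turn":0,"jaw":1}
    - {"dx":-71.8,"dy":36,"dz":0,"turn":0,"jaw":1}
    - {"dx":-71.8,"dy":36,"dz":0,"turn":0,"jaw":1}

```text
time: 24.12
tool_pos: [0.6788, -0.0823, 0.1084]
tool_rot: [-0.001, 0.707, 0.707, -0.0]
contact_force: [-0.1, -0.3, 0.1]
gripper_width: -0.001
grasp_force: 0.0
```

>>> apply_moves:
  series:
    - {"dx":0,"dy":0,"dz":10,"turn":0,"jaw":1}
    - {"dx":0,"dy":0,"dz":20,"turn":0,"jaw":1}
    - {"dx":0,"dy":0,"dz":27,"turn":0,"jaw":1}
    - {"dx":0,"dy":0,"dz":27,"turn":0,"jaw":1}
    - {"dx":0,"dy":0,"dz":27,"turn":0,"jaw":1}

```text
time: 24.53
tool_pos: [0.6782, -0.0818, 0.0805]
tool_rot: [-0.001, 0.707, 0.707, -0.001]
contact_force: [0.2, 0.1, 0.2]
gripper_width: 0.001
grasp_force: 0.0
```

>>> apply_moves:
  series:
    - {"dx":0,"dy":0,"dz":3,"turn":0,"jaw":1}
    - {"dx":0,"dy":0,"dz":6,"turn":0,"jaw":1}
    - {"dx":0,"dy":0,"dz":9,"turn":0,"jaw":1}
    - {"dx":0,"dy":0,"dz":11.5,"turn":0,"jaw":1}
    - {"dx":0,"dy":0,"dz":11.5,"turn":0,"jaw":1}

```text
time: 24.95
tool_pos: [0.6799, -0.0824, 0.0739]
tool_rot: [0.0, 0.707, 0.707, 0.0]
contact_force: [-6.5, 2.3, 14.4]
gripper_width: 0.003
grasp_force: 7.1
```

>>> apply_moves:
  series:
    - {"dx":0,"dy":0,"dz":0,"turn":0,"jaw":1}
    - {"dx":0,"dy":0,"dz":0,"turn":0,"jaw":1}

```text
time: 25.12
tool_pos: [0.6799, -0.0824, 0.074]
tool_rot: [0.0, 0.707, 0.707, 0.0]
contact_force: [-6.9, 2.1, 13.9]
gripper_width: -0.002
grasp_force: 6.8
```

>>> apply_moves:
  series:
    - {"dx":0,"dy":0,"dz":-10,"turn":0,"jaw":1}
    - {"dx":0,"dy":0,"dz":-38.5,"turn":0,"jaw":1}
    - {"dx":0,"dy":0,"dz":-38.5,"turn":0,"jaw":1}

```text
time: 25.37
tool_pos: [0.6822, -0.0832, 0.1148]
tool_rot: [0.004, 0.707, 0.707, 0.002]
contact_force: [1.5, -0.9, 2.1]
gripper_width: -0.002
grasp_force: 0.0
```

>>> apply_moves:
  series:
    - {"dx":-44.5,"dy":-19,"dz":0,"turn":0,"jaw":1}
    - {"dx":-44.5,"dy":-19,"dz":0,"turn":0,"jaw":1}
    - {"dx":-44.5,"dy":-19,"dz":0,"turn":0,"jaw":1}
    - {"dx":-44.5,"dy":-19,"dz":0,"turn":0,"jaw":1}
    - {"dx":-44.5,"dy":-19,"dz":0,"turn":0,"jaw":1}

```text
time: 25.78
tool_pos: [0.6602, -0.1265, 0.1086]
tool_rot: [-0.0, 0.707, 0.707, 0.0]
contact_force: [-0.0, 0.6, -0.9]
gripper_width: -0.003
grasp_force: 0.0
```

>>> apply_moves:
  series:
    - {"dx":0,"dy":0,"dz":10,"turn":0,"jaw":1}
    - {"dx":0,"dy":0,"dz":20,"turn":0,"jaw":1}
    - {"dx":0,"dy":0,"dz":27,"turn":0,"jaw":1}
    - {"dx":0,"dy":0,"dz":27,"turn":0,"jaw":1}
    - {"dx":0,"dy":0,"dz":27,"turn":0,"jaw":1}

```text
time: 26.2
tool_pos: [0.6595, -0.1264, 0.0804]
tool_rot: [-0.001, 0.707, 0.707, -0.001]
contact_force: [0.3, -0.0, 0.4]
gripper_width: -0.004
grasp_force: 0.0
```

>>> apply_moves:
  series:
    - {"dx":0,"dy":0,"dz":3,"turn":0,"jaw":1}
    - {"dx":0,"dy":0,"dz":6,"turn":0,"jaw":1}
    - {"dx":0,"dy":0,"dz":9,"turn":0,"jaw":1}
    - {"dx":0,"dy":0,"dz":11.5,"turn":0,"jaw":1}
    - {"dx":0,"dy":0,"dz":11.5,"turn":0,"jaw":1}

```text
time: 26.62
tool_pos: [0.6609, -0.1271, 0.0739]
tool_rot: [0.0, 0.707, 0.707, 0.0]
contact_force: [-6.6, 1.5, 13.4]
gripper_width: -0.0
grasp_force: 7.1
```

>>> apply_moves:
  series:
    - {"dx":0,"dy":0,"dz":0,"turn":0,"jaw":1}
    - {"dx":0,"dy":0,"dz":0,"turn":0,"jaw":1}

```text
time: 26.78
tool_pos: [0.6609, -0.1271, 0.0739]
tool_rot: [0.0, 0.707, 0.707, 0.0]
contact_force: [-6.5, 2.1, 13.5]
gripper_width: -0.001
grasp_force: 6.8
```

>>> apply_moves:
  series:
    - {"dx":0,"dy":0,"dz":-10,"turn":0,"jaw":1}
    - {"dx":0,"dy":0,"dz":-40,"turn":0,"jaw":1}
    - {"dx":0,"dy":0,"dz":-80,"turn":0,"jaw":1}
    - {"dx":0,"dy":0,"dz":-120,"turn":0,"jaw":1}
    - {"dx":0,"dy":0,"dz":-150,"turn":0,"jaw":1}

```text
time: 27.2
tool_pos: [0.6608, -0.1273, 0.2243]
tool_rot: [0.002, 0.707, 0.707, 0.001]
contact_force: [1.2, -0.4, 0.3]
gripper_width: -0.001
grasp_force: 0.0
```

>>> apply_moves:
  series:
    - {"dx":100,"dy":0,"dz":0,"turn":0,"jaw":1}
    - {"dx":100,"dy":0,"dz":0,"turn":0,"jaw":1}
    - {"dx":100,"dy":0,"dz":0,"turn":0,"jaw":1}
    - {"dx":100,"dy":0,"dz":0,"turn":0,"jaw":1}
    - {"dx":100,"dy":0,"dz":0,"turn":0,"jaw":1}

```text
time: 27.62
tool_pos: [0.6601, -0.0263, 0.2204]
tool_rot: [0.0, 0.706, 0.708, -0.0]
contact_force: [0.3, 1.0, 0.0]
gripper_width: 0.001
grasp_force: 0.0
```

Run:
```python
from h import *
f=grab_frame("top"); g=grab_frame("scene")
A=cv2.resize(f["pixels"][150:320,190:570],(760,340),interpolation=2);B=cv2.resize(g["pixels"][130:280,110:380],(468,260),interpolation=2)
im=np.zeros((600,760,3),np.uint8);im[:340]=A;im[340:,:468]=B;cv2.imwrite("pics/fin.png",im[:,:,::-1])
```

```text
(no output)
```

View pics/fin.png

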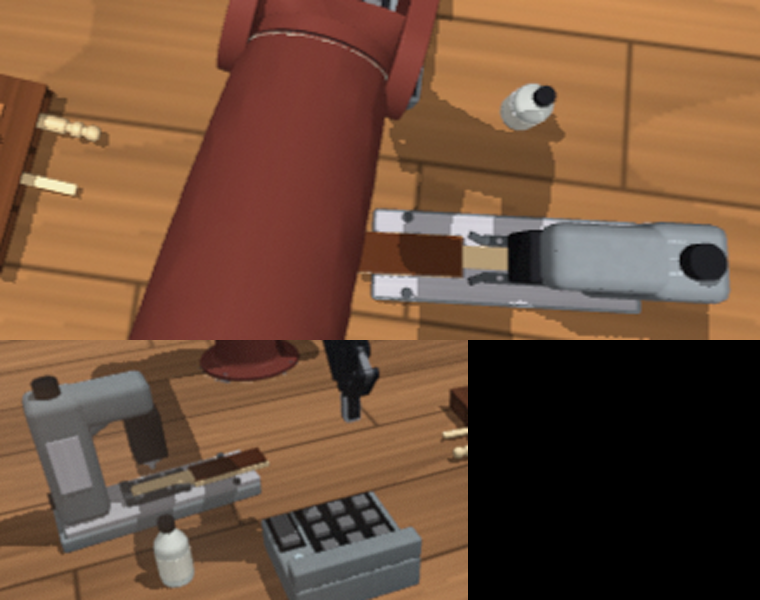

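The picture shows the strop leather up on the bed (blade at about (415,253), handle between the guides at (487,257)). The dye bottle and the other goods are untouched and the arm is clear.

```bash
python3 -c "
from plant import ticket
print(ticket.job_done())"
```

```text
the job is handed in; nothing more can be done
None
```

The job is handed in at about 28 s: the strop lies leather up between the guides with its round end against the stop, and 2, 7, 6 and START were each pressed fully down with no other key touched; the hand-in gave no verdict.

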